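Load a weight stand with slotted disc weights

ROBOT

A 6-joint arm with a two-finger parallel gripper is mounted at the origin on a cart in front of the work surface, level with it; the furniture and walls round the work are solid. World frame = base frame: x ahead of the robot, y to its left, z up, the work surface at z = 0. Lengths are in m, angles in rad, forces in N, time in s.
With the tool pointing down it reaches from about 0.35 to 0.875 m from the base axis. Payload 4.2 kg.
Tool frame: the origin (TCP) lies on the centre line of the jaws, within the pads' length; the fingertips stand 8 mm ahead of it and the grasp point (between the pads) lies 11 mm behind it (finger_overhang is the distance from the TCP to the fingertips, in m); z points along the fingers, x is the direction in which the jaws open and shut, and the axes are right-handed (so a half turn about z gives the same grasp; the last joint's range is limited). The gripper opens to 87 mm and grips with 3 to 60 N. Pads are 19 mm wide; open, the fingers measure 117 mm over their backs; the gripper's body (75 mm by 190 mm) begins 51 mm behind the grasp point.
Start: joints at [1.486, 0.385, 0.008, 0, -1.194, -0.259], TCP at [0.211, 0.588, 0.231] pointing down, gripper open.
Joint ranges: [-3.14, 3.14], [-1.21, 2.06], [-1.07, 1.41], [-3.16, 2.05], [-2.99, -0.16], [-3.1, 3.1]. Speed limits (rad/s): [2.79, 2.79, 3.14, 3.14, 3.14, 3.14].

INTERFACE

Orientations are given as a unit quaternion [x, y, z, w].
In Python, from cell import sense, read_camera, sign_off, search_frame, regions_of, finger_overhang gives the robot as it stands.
- The arm moves only by the tool send_rows, never from a script. Its argument "series" is a list of rows, each an object with "delta_pos": the shift along the tool's x, y, z in cm, a list of three; "angular": the turn, a rotation vector about the tool's x, y, z in degrees, a list of three; "gripper": the opening, from -1 (shut) to 1 (fully open), so that 0 is half open. A call has 1 to 5 rows; each row shifts and turns the commanded pose from where the row before left it, along the tool's axes as they then stand; what a row does not reach is not made up. A row lasts 1/12 s, in which the tool goes at most 41.7 mm and 7.16 degrees, less where a joint would pass 70% of its speed; a pose out of reach is approached as far as the arm can. A call is refused whole if a number of a shift passes 4.17 or a number of a turn 7.16, either way. A call with a gripper value outside its range is refused whole. The fingers move at their own pace and stop on an object; "newtons" is the grip in N (left out, the last holds). Time passes only in rows, so rows that do not move let the fingers close. It gives the time, the measured TCP pose, the force and the opening at its end, in the units of the state.
- sense(): the state, without advancing time (a new reading comes with each control period).
- read_camera(name): name is "scene" or "side" or "wrist"; returns a dict with "frame" (384x512x3 uint8, red, green, blue), "z_map" (384x512 float32, m along the optical axis (not along the pixel's ray), 0 where there is no reading), "fov_y" (degrees; the focal length in pixels is half the picture's height over the tangent of half this angle, whatever the lens; pixels are square), "cx", "cy" (the principal point, pixels), "view" (4x4, takes a point from world to camera coordinates). Camera axes: x right, y down, z forward; pixel columns grow to the right and rows downward; lengths in m; the calibration is good to about 2 mm. The wrist camera is an equidistant fisheye: a pixel r from the principal point sees the ray r / f radians off the axis. A picture is of the moment at which its call begins.
- sign_off(): hands the job in, once; it reports no verdict.
Trained networks look in a picture, given as the dict that the camera call returned (one of the last four; its "shot" number tells which), for a name from the list of things; names that differ only in an ending like _2 or _b are one class to them, and where a whole thing is asked for, a point or a joint stands for the part that bears it (a point fixed in the world has none). Each returns a list of dicts, best first, with "conf" (0 to 1); they miss things now and then, are a little off and sometimes report something else, mostly with a low value. They report only what shows in the picture. A call takes as long as a camera call. They do not tell look-alikes from the thing itself.
- search_frame(picture, thing): "point" ([column, row] in pixels, amid what is visible of it).
- regions_of(picture, thing): "region" (384x512 bool, what is visible of it) and "point" ([column, row] in pixels, amid what is visible of it).
The state is a dict: "clock": time; "qpos": joint angles; "joint_vel": joint speeds; "tau": joint torques, N m; "ee_pos": TCP position; "tcp_rot": TCP orientation; "wrist_force": force on the tool from outside, world axes, zero at the start; "wrist_torque": the same for the moment, N m; "grip_width": opening from 0.0 (shut) to 1.0 (fully open).
Only numpy, scipy, OpenCV 4.12 (cv2) and the standard library are available. Lean on these libraries where they do the work, as an engineer would, in place of code of your own. Each camera call takes 0.05 s, during which the arm holds its last target.

TASK

Load the weight stand: slide the large slotted weight along the stand onto its round pan until the slot is fully home on the centre pin, so that the disc is centred. Then lay the small slotted weight flat on top of it, brought in from the side under the knob and also fully home on the pin, with its slot opening to the opposite side from the large one's so that the stack cannot slide off. Do not shift or tip the sample cup or the glass funnel.

Things in the scene. Friction and masses are not known exactly. Their poses are not given: they have to be found in the camera images.
- weight_stand: fixed low grey slab 270 x 140 mm, its flat top 24 mm above the worktop; origin at the centre of its underside, x along the 270 mm, pointing from the free half (where the large weight waits, robot side) to the half with the pan, z up. A round steel pan, 105 mm across, is let in flush with the top, centred 75 mm along +x from the origin. The pin stands in the pan's centre.
- pin_foot (a point): foot of the centre pin, level with the slab's top and in the middle of the pan; axes as the stand's. The pin is a steel rod 8 mm in diameter, upright; a 15 mm collar and a black knob 21 mm across begin 46 mm above the foot and end 62 mm above it, so weights cannot go over the top and must come in from the side.
- large_center (a point): centre (6 mm above its underside) of the large slotted weight: loose steel disc 100 mm across, 12 mm thick, 0.7 kg, flat on the slab; too wide to grip. Its slot, 11 mm wide, runs from the rim to 4 mm past the centre, so that with the pin at the closed end the disc is centred; mouth flared to 19 mm over 11 mm. x points from the centre out through the mouth, z up; at first the mouth faces the pin within 25 degrees.
- small_center (a point): centre (6 mm above its underside) of the small slotted weight: loose steel disc 62 mm across, 12 mm thick, 0.26 kg, flat on the worktop left or right of the stand. Its slot, 11 mm wide, runs from the rim to 4 mm past the centre; mouth flared to 19 mm over 11 mm. x points from the centre out through the mouth, z up.
- small_mouth (a point): middle of the slot's mouth on the small weight's rim, 31 mm from its centre; axes as small_center.
- cup_center (a point): centre, 32 mm up, of the open sample cup (49 mm wide, 64 mm high) standing behind and to the left of the stand; to be left alone.
- funnel_center (a point): centre, 45 mm up, of the glass funnel (69 mm wide, 90 mm high) standing on its rim behind and to the right of the stand; to be left alone.
There are look-alikes about, which are no part of the job. What is shaped like the part that bears small_center but pink is not meant.

How it is judged:
By the outcome, as a careful person would: the job done as asked, in the order asked, and still so for the second after the job is handed in, with the robot touching nothing.
It also fails if it takes over 67 s, if anything falls off the work surface, if the arm or the gripper's body presses on something with over 40 N, if the wrist force passes 120 N, or if a joint passes its speed limit or range.

## Working session

There is one attempt and no reset: what is moved stays moved. The work goes in short steps, Python scripts to look and compute and a tool call to move; the robot and the scene stay as the last step left them, time stands still between calls to the robot, and variables do not carry over. Pictures are saved under pics/ and viewed, and the job is handed in when it is done.

Besides the shell and the picture viewer there is one more tool, called after ">>>" as name(argument=value, ...) on one line, values as JSON. send_rows: Moves the arm, as the interface text tells. Its arguments: {"type":"object","properties":{"series":{"type":"array","items":{"type":"object","properties":{"delta_pos":{"type":"array","items":{"type":"number"}},"angular":{"type":"array","items":{"type":"number"}},"gripper":{"type":"number"}}}},"newtons":{"type":"number"}},"required":["series"]}

```bash
ls; mkdir -p pics
cat > h.py <<'E'
import numpy as np, cv2
from cell import sense, read_camera, sign_off, search_frame, regions_of, finger_overhang
def f_of(p): return 384/2/np.tan(np.radians(p["fov_y"])/2)
def world(p,u,v,d=None):
    f=f_of(p); d=p["z_map"][int(v),int(u)] if d is None else d
    c=np.array([(u-p["cx"])/f*d,(v-p["cy"])/f*d,d,1]); return (np.linalg.inv(p["view"])@c)[:3]
def onplane(p,u,v,z):
    M=np.linalg.inv(p["view"]);f=f_of(p)
    r=M[:3,:3]@np.array([(u-p["cx"])/f,(v-p["cy"])/f,1]);o=M[:3,3]
    return o+r*(z-o[2])/r[2]
def proj(p,X):
    c=p["view"]@np.array([*X,1]);f=f_of(p);return c[0]/c[2]*f+p["cx"],c[1]/c[2]*f+p["cy"]
def save(p,n,crop=None,s=1):
    im=p["frame"][:,:,::-1]
    if crop: im=im[crop[1]:crop[3],crop[0]:crop[2]]
    cv2.imwrite("pics/"+n,cv2.resize(np.ascontiguousarray(im),None,fx=s,fy=s,interpolation=cv2.INTER_CUBIC))
E
python3 - <<'E'
from h import *
s=sense();print({k:np.round(v,3) for k,v in s.items()},finger_overhang)
for n in ["scene","side","wrist"]:
    p=read_camera(n);save(p,n+"0.png",s=1.5)
    print(n,p["fov_y"],np.round(np.linalg.inv(p["view"]),3).tolist())
    if n!="wrist":
        for t in ["weight_stand","large_center","small_center","cup_center","funnel_center","pin_foot"]:
            try:
                for r in search_frame(p,t)[:4]: print(t,np.round(r["point"]),round(r["conf"],2),np.round(world(p,*r["point"]),3))
            except Exception as e: print(t,e)
E
```

```text
pics
{'clock': np.float64(0.0), 'qpos': array([ 1.486,  0.386,  0.007, -0.   , -1.194, -0.259]), 'joint_vel': array([ 0.   ,  0.002,  0.003,  0.002, -0.001, -0.   ]), 'tau': array([ 1.0000e-03, -3.9066e+01,  1.8740e+01,  4.2200e+00,  1.1000e-02,
       -0.0000e+00]), 'ee_pos': array([0.21 , 0.588, 0.229]), 'tcp_rot': array([-0.576,  0.818, -0.001, -0.001]), 'wrist_force': array([-0.391, -0.555, -0.739]), 'wrist_torque': array([-0.024, -0.047,  0.063]), 'grip_width': np.float64(1.0)} 0.008
scene 56.10877882048248 [[0.4, -0.663, 0.633, -0.145], [-0.916, -0.291, 0.275, -0.38], [0.002, -0.69, -0.724, 0.906], [0.0, 0.0, 0.0, 1.0]]
weight_stand [248. 194.] 0.74 [ 0.604 -0.04   0.025]
large_center [243. 203.] 0.86 [ 0.551 -0.046  0.04 ]
small_center [319. 253.] 0.67 [ 0.485 -0.321  0.011]
small_center [321. 224.] 0.67 [ 0.595 -0.296  0.007]
small_center [354. 279.] 0.6 [ 0.441 -0.436  0.011]
cup_center [188. 152.] 0.58 [0.678 0.232 0.059]
funnel_center [319. 252.] 0.66 [ 0.486 -0.321  0.012]
funnel_center [325. 196.] 0.63 [ 0.709 -0.276  0.016]
pin_foot [248. 197.] 0.79 [ 0.583 -0.05   0.037]
pin_foot [322. 249.] 0.44 [ 0.502 -0.325  0.011]
side 57.083853767071616 [[0.873, -0.277, 0.402, 0.138], [-0.488, -0.469, 0.736, -0.819], [-0.015, -0.838, -0.545, 0.648], [0.0, 0.0, 0.0, 1.0]]
weight_stand [268. 204.] 0.65 [ 0.6   -0.056  0.019]
large_center [251. 204.] 0.71 [ 0.545 -0.047  0.031]
small_center [288. 275.] 0.81 [ 0.138 -0.819  0.648]
small_center [289. 317.] 0.66 [ 0.43  -0.427  0.008]
small_center [318. 258.] 0.54 [ 0.594 -0.314  0.008]
cup_center [247. 149.] 0.75 [0.683 0.234 0.061]
cup_center [271. 204.] 0.51 [ 0.605 -0.066  0.021]
funnel_center [348. 232.] 0.79 [ 0.715 -0.288  0.022]
pin_foot [274. 204.] 0.69 [ 0.614 -0.067  0.02 ]
wrist 65.70646984690485 [[-0.337, -0.908, -0.249, 0.279], [-0.942, 0.325, 0.088, 0.565], [0.001, 0.264, -0.965, 0.385], [0.0, 0.0, 0.0, 1.0]]
```

View pics/scene0.png

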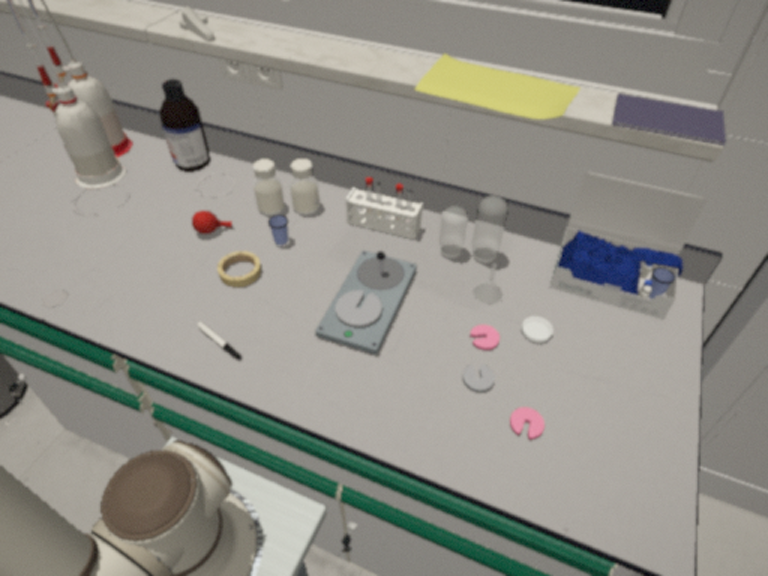

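View pics/side0.png

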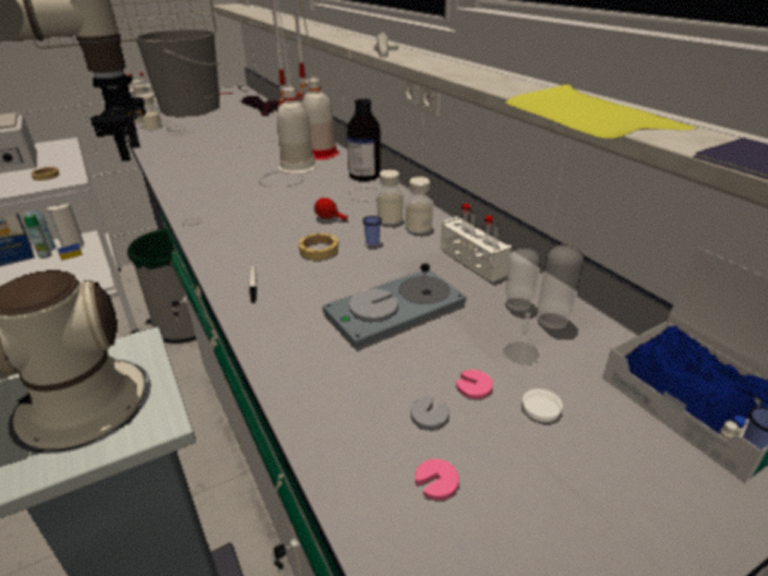

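View pics/wrist0.png

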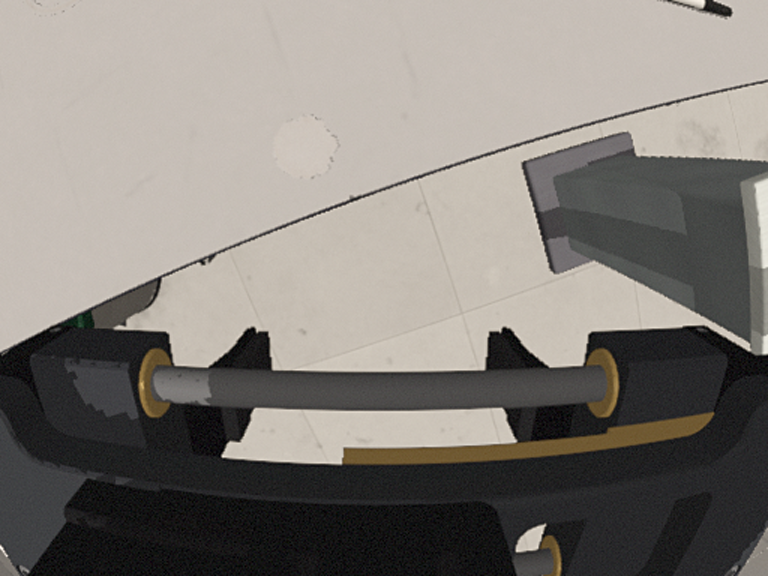

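Candidates for the small weight (native scene px): grey steel disc (319,252), pink discs (323,224) and (352,281), white dish (358,220). I choose the grey one. Next, close crops and the geometry.

Run:
```python
from h import *
p=read_camera("scene");save(p,"c1.png",(205,160,285,240),7);save(p,"c2.png",(295,210,375,300),6)
q=read_camera("side");save(q,"c3.png",(210,170,320,235),7);save(q,"c4.png",(260,240,320,340),5)
for c in (p,q):
  for t in ["weight_stand","large_center","small_center"]:
    for r in regions_of(c,t)[:3]:
        m=r["region"];vs,us=np.nonzero(m);z={"weight_stand":.024,"large_center":.036,"small_center":.012}[t]
        pts=np.array([onplane(c,u,v,z)[:2] for u,v in zip(us,vs)]).astype(np.float32)
        (a,b),(w,h),an=cv2.minAreaRect(pts); 
        cc,rr=cv2.minEnclosingCircle(pts)
        print(t,round(r["conf"],2),m.sum(),"rect",np.round([a,b,w,h],4),round(an,1),"circ",np.round(cc,4),round(rr,4))
```

```text
weight_stand 0.9 2084 rect [ 0.5926 -0.0384  0.2921  0.1436] 2.5 circ [ 0.5889 -0.0415] 0.1531
large_center 0.61 598 rect [ 0.5419 -0.0357  0.1028  0.0969] 23.7 circ [ 0.5409 -0.0343] 0.0534
small_center 0.84 244 rect [ 0.4893 -0.321   0.0528  0.0601] 23.7 circ [ 0.4901 -0.3215] 0.032
small_center 0.77 346 rect [ 0.4299 -0.4299  0.0618  0.0613] 2.3 circ [ 0.4293 -0.4294] 0.0332
small_center 0.6 264 rect [ 0.5951 -0.3049  0.0641  0.0601] 23.7 circ [ 0.5928 -0.3066] 0.0352
weight_stand 0.69 1925 rect [ 0.5913 -0.0453  0.2816  0.1656] 4.9 circ [ 0.5922 -0.042 ] 0.1589
large_center 0.76 532 rect [ 0.5388 -0.0487  0.1041  0.0947] 59.5 circ [ 0.5406 -0.0473] 0.0544
small_center 0.88 380 rect [ 0.592  -0.3105  0.0698  0.0593] 38.1 circ [ 0.5904 -0.3091] 0.0355
small_center 0.67 618 rect [ 0.4304 -0.4365  0.0628  0.0639] 6.3 circ [ 0.432  -0.4367] 0.035
small_center 0.63 432 rect [ 0.4897 -0.3269  0.0681  0.0605] 58.2 circ [ 0.4884 -0.3262] 0.0349
```

View pics/c1.png

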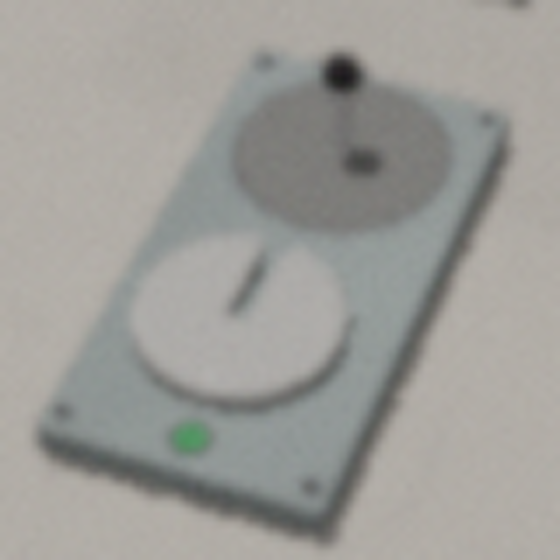

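View pics/c2.png

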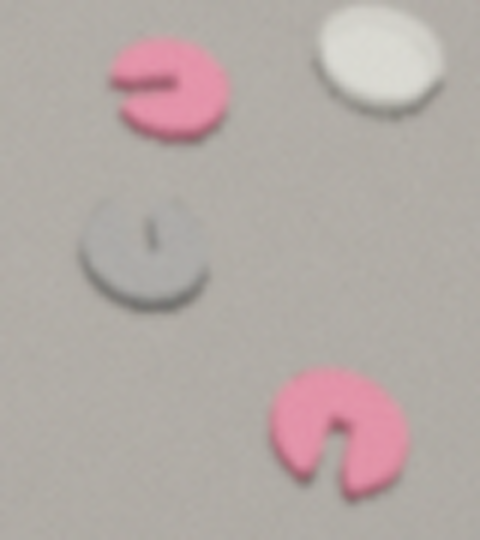

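View pics/c3.png

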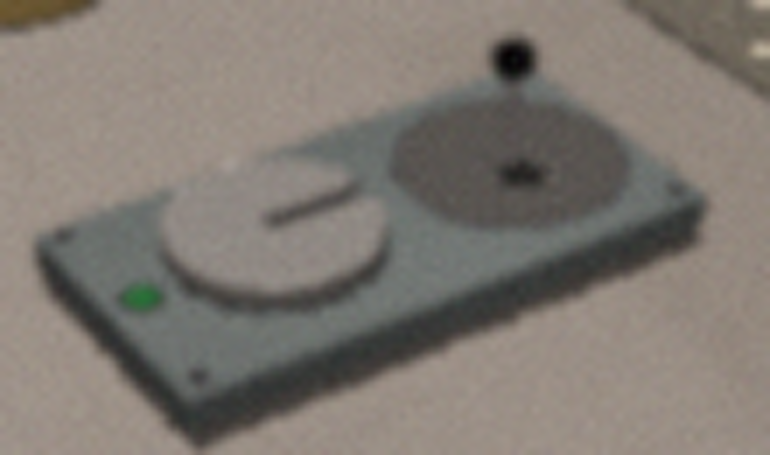

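View pics/c4.png

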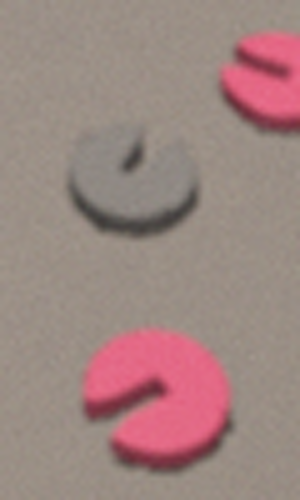

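Run:
```python
from h import *
p=read_camera("scene");q=read_camera("side")
def g(c,x0,y0,s,x,y,z): return np.round(onplane(c,x0+(x+.5)/s-.5,y0+(y+.5)/s-.5,z)[:2],4)
for n,x,y,z in [("LN",42,430,.024),("RN",325,525,.024),("RF",508,125,.024),("LF",255,55,.024),("pan",342,155,.024),("lc_in",233,313,.036),("l_mouth",265,252,.036)]:
    print(n,g(p,205,160,7,x,y,z))
for n,x,y in [("s_in",153,250),("s_mouth",150,205)]: print(n,g(p,295,210,6,x,y,.012))
print("side")
for n,x,y,z in [("LN",40,240,.024),("RN",200,415,.024),("RF",705,200,.024),("pan",510,163,.024),("l_in",270,220,.036),("l_m",355,187,.036)]: print(n,g(q,210,170,7,x,y,z))
for n,x,y in [("s_in",128,168),("s_mouth",155,125)]: print(n,g(q,260,240,5,x,y,.012))
```

```text
LN [0.4538 0.0215]
RN [ 0.4565 -0.1156]
RF [ 0.7204 -0.0996]
LF [0.7163 0.0381]
pan [ 0.6675 -0.032 ]
lc_in [ 0.5418 -0.0318]
l_mouth [ 0.5826 -0.0293]
s_in [ 0.4909 -0.3235]
s_mouth [ 0.5163 -0.3146]
side
LN [0.456 0.018]
RN [ 0.462 -0.125]
RF [ 0.725  -0.1042]
pan [ 0.6665 -0.035 ]
l_in [ 0.5423 -0.035 ]
l_m [ 0.5869 -0.0315]
s_in [ 0.4904 -0.3199]
s_mouth [ 0.5179 -0.3025]
```

```bash
cat >> h.py <<'E'
from scipy.spatial.transform import Rotation as R
def Rdown(psi):
    a=np.radians(psi);x=np.array([np.cos(a),np.sin(a),0]);z=np.array([0,0,-1.]);return R.from_matrix(np.c_[x,np.cross(z,x),z])
def psi_now():
    x=R.from_quat(sense()["tcp_rot"]).as_matrix()[:,0];return np.degrees(np.arctan2(x[1],x[0]))
def plan(wps,grip=None,step=4.0,start=None):
    """wps: list of (pos, psi) ; tool-frame rows; psi turned the short way from current"""
    s=sense();P=np.array(s["ee_pos"]);r=R.from_quat(s["tcp_rot"])
    if start is not None: P,r=start
    for pos,psi in wps:
        pos=np.array(pos);rt=Rdown(psi);dv=(r.inv()*rt).as_rotvec(degrees=True)
        n=int(max(1,np.ceil(np.linalg.norm(pos-P)*100/step-1e-6),np.ceil(np.abs(dv).max()/7.1-1e-6)))
        P0,r0=P,r
        for i in range(n):
            Pn=P0+(pos-P0)*(i+1)/n; rn=r0*R.from_rotvec(dv*(i+1)/n,degrees=True)
            d=np.round(r.inv().apply(Pn-P)*100,2);a=np.round((r.inv()*rn).as_rotvec(degrees=True),2)
            print('{"delta_pos":%s,"angular":%s},'%(d.tolist(),a.tolist()))
            P=P+r.apply(d)/100; r=r*R.from_rotvec(a,degrees=True)
        print("--")
    return P,r
E
python3 - <<'E'
from h import *
plan([((.50,-.037,.22),-86)])
p=read_camera("scene")
for n,u,v in [("rack",385,213),("beakA",454,210),("beakB",490,200),("beakBbot",487,255),("funnel",490,265),("cup",279,225),("knob",381,257)]: print(n,np.round(world(p,u/1.5,v/1.5),3))
E
```

```text
{"delta_pos":[2.73, -2.68, 0.06],"angular":[-0.0, -0.0, -1.32]},
{"delta_pos":[2.79, -2.63, 0.06],"angular":[-0.0, -0.0, -1.31]},
{"delta_pos":[2.85, -2.55, 0.06],"angular":[-0.0, -0.0, -1.32]},
{"delta_pos":[2.91, -2.49, 0.05],"angular":[-0.0, -0.0, -1.32]},
{"delta_pos":[2.96, -2.43, 0.06],"angular":[-0.0, -0.0, -1.31]},
{"delta_pos":[3.02, -2.35, 0.06],"angular":[-0.0, -0.0, -1.32]},
{"delta_pos":[3.07, -2.28, 0.06],"angular":[-0.0, -0.0, -1.32]},
{"delta_pos":[3.13, -2.22, 0.06],"angular":[-0.0, -0.0, -1.31]},
{"delta_pos":[3.17, -2.14, 0.06],"angular":[-0.0, -0.0, -1.32]},
{"delta_pos":[3.22, -2.06, 0.06],"angular":[-0.0, -0.0, -1.32]},
{"delta_pos":[3.27, -2.0, 0.06],"angular":[-0.0, -0.0, -1.31]},
{"delta_pos":[3.32, -1.91, 0.05],"angular":[-0.0, -0.0, -1.32]},
{"delta_pos":[3.35, -1.84, 0.06],"angular":[-0.0, -0.0, -1.31]},
{"delta_pos":[3.4, -1.77, 0.06],"angular":[-0.0, -0.0, -1.32]},
{"delta_pos":[3.44, -1.68, 0.06],"angular":[-0.0, -0.0, -1.32]},
{"delta_pos":[3.48, -1.6, 0.06],"angular":[-0.0, -0.0, -1.31]},
{"delta_pos":[3.51, -1.53, 0.06],"angular":[-0.0, -0.0, -1.32]},
{"delta_pos":[3.54, -1.44, 0.06],"angular":[-0.0, -0.0, -1.32]},
--
rack [0.86  0.038 0.035]
beakA [ 0.827 -0.147  0.128]
beakB [ 0.843 -0.222  0.168]
beakBbot [ 0.822 -0.242  0.026]
funnel [ 0.821 -0.254 -0.001]
cup [0.709 0.261 0.036]
knob [ 0.661 -0.037  0.081]
```

>>> send_rows(series=[{"delta_pos": [2.73,-2.68,0.06],"angular": [0,0,-1.3],"gripper": 0.38},{"delta_pos": [2.8,-2.6,0.06],"angular": [0,0,-1.3],"gripper": 0.38},{"delta_pos": [2.85,-2.55,0.06],"angular": [0,0,-1.3],"gripper": 0.38},{"delta_pos": [2.9,-2.5,0.06],"angular": [0,0,-1.3],"gripper": 0.38},{"delta_pos": [2.96,-2.43,0.06],"angular": [0,0,-1.3],"gripper": 0.38}])

```text
clock: 1.72
ee_pos: [0.2911, 0.4131, 0.2276]
tcp_rot: [-0.622, 0.783, 0.0, 0.0]
wrist_force: [1.0, -0.1, -0.1]
grip_width: 0.73
```

>>> send_rows(series=[{"delta_pos": [3.0,-2.35,0.06],"angular": [0,0,-1.3],"gripper": 0.38},{"delta_pos": [3.07,-2.28,0.06],"angular": [0,0,-1.3],"gripper": 0.38},{"delta_pos": [3.13,-2.2,0.06],"angular": [0,0,-1.3],"gripper": 0.38},{"delta_pos": [3.17,-2.14,0.06],"angular": [0,0,-1.3],"gripper": 0.38},{"delta_pos": [3.2,-2.06,0.06],"angular": [0,0,-1.3],"gripper": 0.38}])

```text
clock: 2.13
ee_pos: [0.3709, 0.2396, 0.225]
tcp_rot: [-0.665, 0.747, 0.0, 0.001]
wrist_force: [0.7, 0.7, -0.0]
grip_width: 0.692
```

>>> send_rows(series=[{"delta_pos": [3.27,-2.0,0.06],"angular": [0,0,-1.3],"gripper": 0.38},{"delta_pos": [3.32,-1.9,0.06],"angular": [0,0,-1.3],"gripper": 0.38},{"delta_pos": [3.35,-1.84,0.06],"angular": [0,0,-1.3],"gripper": 0.38},{"delta_pos": [3.4,-1.77,0.06],"angular": [0,0,-1.3],"gripper": 0.38},{"delta_pos": [3.44,-1.68,0.06],"angular": [0,0,-1.3],"gripper": 0.38}])

```text
clock: 2.55
ee_pos: [0.4508, 0.0655, 0.222]
tcp_rot: [-0.706, 0.708, -0.0, 0.001]
wrist_force: [-0.1, -0.5, -0.2]
grip_width: 0.69
```

>>> send_rows(series=[{"delta_pos": [3.48,-1.6,0.06],"angular": [0,0,-1.3],"gripper": 0.38},{"delta_pos": [3.5,-1.53,0.06],"angular": [0,0,-1.3],"gripper": 0.38},{"delta_pos": [3.54,-1.44,0.06],"angular": [0,0,-1.3],"gripper": 0.38},{"delta_pos": [0,0,0],"angular": [0,0,0],"gripper": 0.38}])

```text
clock: 2.88
ee_pos: [0.4998, -0.0418, 0.2195]
tcp_rot: [0.728, -0.686, 0.001, 0.0]
wrist_force: [0.7, 0.9, 0.4]
grip_width: 0.692
```

```bash
cat >> h.py <<'E'
def wray(p,u,v):
    f=f_of(p);dx,dy=u-p["cx"],v-p["cy"];r=np.hypot(dx,dy);t=r/f
    return np.array([np.sin(t)*dx/max(r,1e-9),np.sin(t)*dy/max(r,1e-9),np.cos(t)])
def wplane(p,u,v,z):
    M=np.linalg.inv(p["view"]);d=M[:3,:3]@wray(p,u,v);o=M[:3,3];return o+d*(z-o[2])/d[2]
def wproj(p,X):
    c=(p["view"]@np.array([*X,1]))[:3];t=np.arctan2(np.hypot(c[0],c[1]),c[2]);a=np.arctan2(c[1],c[0]);f=f_of(p)
    return p["cx"]+f*t*np.cos(a),p["cy"]+f*t*np.sin(a)
def ortho(p,name,x0,x1,y0,y1,z,ppm=2000):
    """top-down rectified picture: up=+x world, left=+y world, at height z"""
    W=int((y1-y0)*ppm);H=int((x1-x0)*ppm);mx=np.zeros((H,W),np.float32);my=mx.copy()
    Y,X=np.meshgrid(y1-(np.arange(W)+.5)/ppm,x1-(np.arange(H)+.5)/ppm)
    P=np.stack([X,Y,np.full_like(X,z),np.ones_like(X)],-1)@p["view"].T
    rr=np.hypot(P[...,0],P[...,1]);t=np.arctan2(rr,P[...,2]);f=f_of(p)
    mx=(p["cx"]+f*t*P[...,0]/rr).astype(np.float32);my=(p["cy"]+f*t*P[...,1]/rr).astype(np.float32)
    im=cv2.remap(p["frame"][:,:,::-1].copy(),mx,my,cv2.INTER_CUBIC);cv2.imwrite("pics/"+name,im);return im
E
python3 - <<'E'
from h import *
s=sense();print(s["clock"],np.round(s["ee_pos"],4),psi_now(),s["grip_width"],np.round(s["qpos"],2),s["wrist_force"])
p=read_camera("wrist");save(p,"w1.png",s=1.5)
ortho(p,"o1.png",.43,.75,-.14,.07,.036)
E
```

```text
2.8833 [ 0.4998 -0.0418  0.2195] -86.62881872892085 0.691787132898582 [ 0.24  0.18 -0.31  0.   -1.08  1.39] [0.66097797 0.92744933 0.3530609 ]
```

View pics/w1.png

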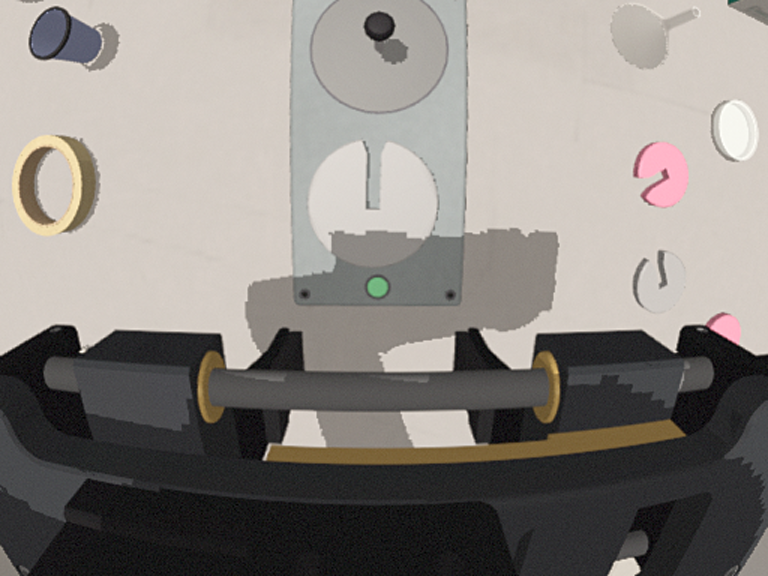

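View pics/o1.png

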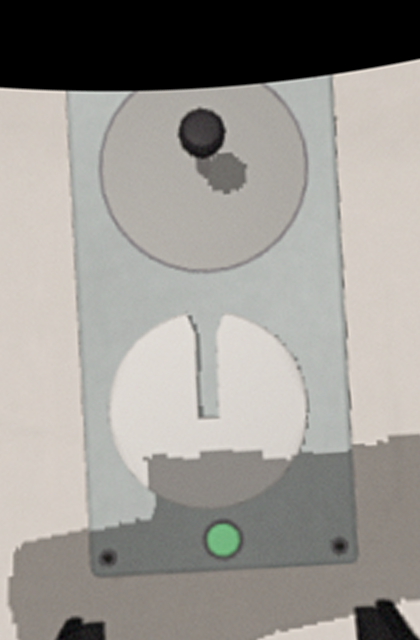

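Run:
```python
from h import *
p=read_camera("wrist")
ortho(p,"o2.png",.45,.75,-.14,.07,.024,2500)
ortho(p,"o3.png",.44,.54,-.37,-.27,.012,5000)
print(np.round(world(p,0,0)*0,1))
for r in search_frame(p,"small_center"): print(r["conf"],r["point"],wplane(p,*r["point"],.012))
for r in search_frame(p,"large_center"): print(r["conf"],r["point"],wplane(p,*r["point"],.036))
```

```text
[0. 0. 0.]
0.76 [438.6, 190.6] [ 0.48897466 -0.31239813  0.012     ]
0.73 [440.5, 114.7] [ 0.59735352 -0.29539674  0.012     ]
0.66 [483.0, 215.4] [ 0.4530874  -0.42377836  0.012     ]
0.94 [247.5, 138.6] [ 0.54016835 -0.03163359  0.036     ]
```

View pics/o2.png

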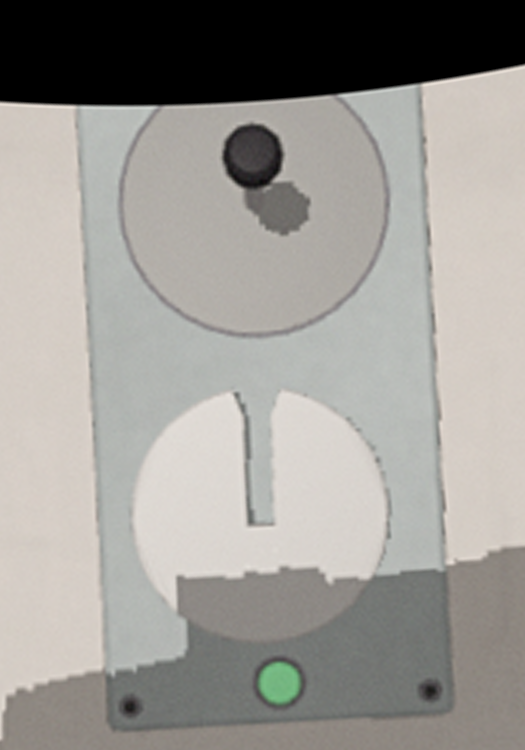

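View pics/o3.png

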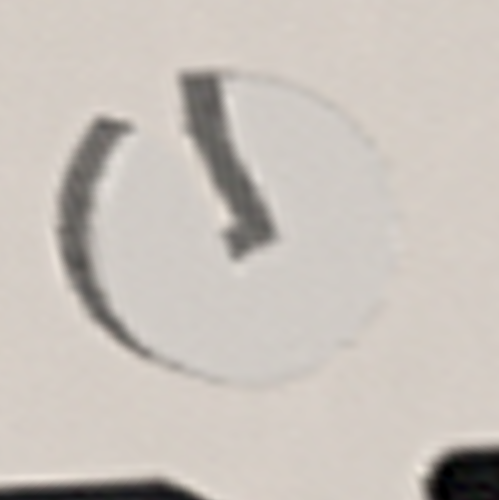

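Run:
```python
from h import *
plan([((.478,-.0355,.0357),-88)],step=4)
```

```text
{"delta_pos":[-0.05, 0.39, 3.68],"angular":[0.0, 0.0, 0.34]},
{"delta_pos":[-0.05, 0.39, 3.68],"angular":[0.0, 0.0, 0.34]},
{"delta_pos":[-0.04, 0.39, 3.68],"angular":[0.01, 0.01, 0.34]},
{"delta_pos":[-0.05, 0.4, 3.68],"angular":[-0.0, -0.0, 0.34]},
{"delta_pos":[-0.04, 0.39, 3.68],"angular":[0.0, -0.0, 0.34]},
--
```

>>> send_rows(series=[{"delta_pos": [-0.05,0.4,3.6],"angular": [0,0,0.34],"gripper": 0.38},{"delta_pos": [-0.05,0.4,3.6],"angular": [0,0,0.34],"gripper": 0.38},{"delta_pos": [-0.05,0.4,3.6],"angular": [0,0,0.34],"gripper": 0.38},{"delta_pos": [-0.05,0.4,3.6],"angular": [0,0,0.34],"gripper": 0.38},{"delta_pos": [-0.05,0.4,3.0],"angular": [0,0,0.34],"gripper": 0.38}])

```text
clock: 3.5
ee_pos: [0.4768, -0.0342, 0.0444]
tcp_rot: [0.72, -0.694, -0.0, 0.0]
wrist_force: [0.0, -0.4, 0.3]
grip_width: 0.693
```

>>> send_rows(series=[{"delta_pos": [0,0,0],"angular": [0,0,0],"gripper": 0.38}])

```text
clock: 3.58
ee_pos: [0.4725, -0.0352, 0.0411]
tcp_rot: [0.72, -0.694, -0.004, 0.005]
wrist_force: [-0.5, -1.0, -0.9]
grip_width: 0.688
```

Run:
```python
from h import *
print(sense()["wrist_force"],sense()["ee_pos"])
plan([((.478,-.0355,.0357),-88)],step=4)
p=read_camera("wrist");save(p,"w2.png",s=1.5)
```

```text
[-0.49894398 -0.95860795 -0.91725502] [ 0.47248506 -0.03515502  0.0411399 ]
{"delta_pos":[0.05, -0.56, 0.54],"angular":[0.72, -0.1, 0.07]},
--
```

View pics/w2.png

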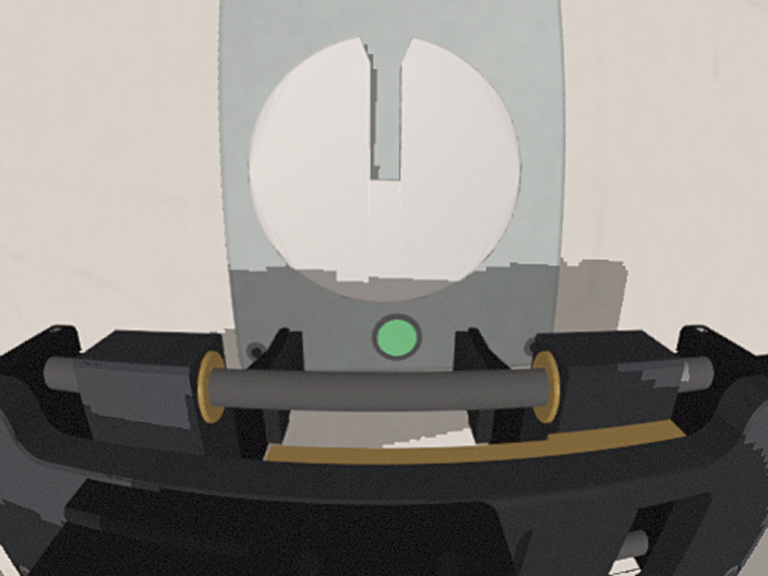

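>>> send_rows(series=[{"delta_pos": [0,-0.3,0.4],"angular": [0,0,0],"gripper": 0.38},{"delta_pos": [0,0,0],"angular": [0,0,0],"gripper": 0.38}])

```text
clock: 3.8
ee_pos: [0.4834, -0.0344, 0.0435]
tcp_rot: [0.72, -0.694, 0.001, -0.002]
wrist_force: [-0.5, -0.3, 1.0]
grip_width: 0.688
```

Run:
```python
from h import *
print(sense()["wrist_force"],sense()["ee_pos"])
plan([((.492,-.0352,.0357),-88)],step=4)
p=read_camera("wrist");
ortho(p,"o4.png",.47,.60,-.10,.03,.036,5000)
```

```text
[-0.53714591 -0.28167536  1.04232512] [ 0.4833653  -0.03442856  0.04349236]
{"delta_pos":[0.11, -0.86, 0.78],"angular":[-0.27, 0.03, 0.12]},
--
```

View pics/o4.png

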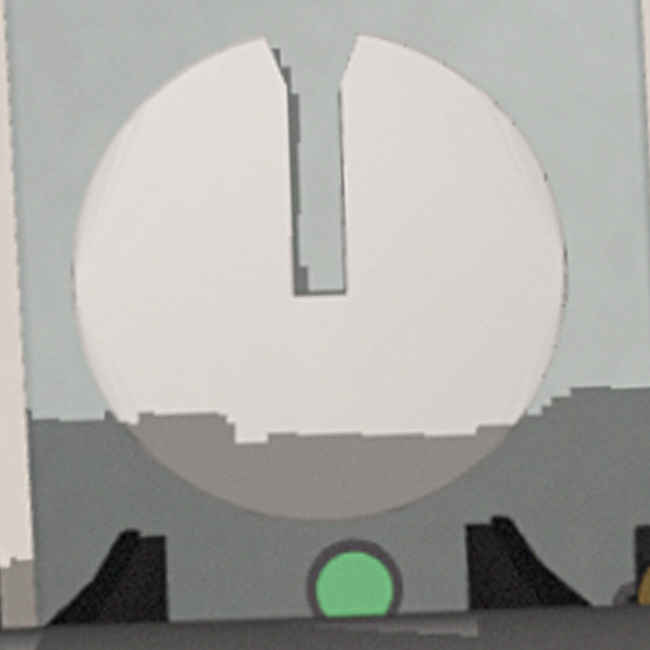

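>>> send_rows(series=[{"delta_pos": [0,0,0],"angular": [0,0,0],"gripper": 0.38},{"delta_pos": [0,0,0],"angular": [0,0,0],"gripper": 0.38}])

```text
clock: 4.02
ee_pos: [0.482, -0.0352, 0.0431]
tcp_rot: [0.719, -0.695, 0.001, -0.001]
wrist_force: [0.8, 0.7, 0.5]
grip_width: 0.687
```

Run:
```python
from h import *
print(sense()["wrist_force"],sense()["ee_pos"],np.round(sense()["joint_vel"],3))
plan([((.492,-.0352,.0357),-88)],step=4)
```

```text
[0.77286098 0.71942282 0.45671161] [ 0.48195389 -0.03523282  0.04312416] [-0.004  0.007 -0.011 -0.002  0.003 -0.002]
{"delta_pos":[0.03, -1.0, 0.75],"angular":[-0.18, 0.04, 0.01]},
--
```

>>> send_rows(series=[{"delta_pos": [0,-0.3,0.35],"angular": [0,0,0],"gripper": 0.38},{"delta_pos": [0,-0.2,0.35],"angular": [0,0,0],"gripper": 0.38},{"delta_pos": [0,-0.2,0],"angular": [0,0,0],"gripper": 0.38},{"delta_pos": [0,0,0],"angular": [0,0,0],"gripper": 0.38}])

```text
clock: 4.35
ee_pos: [0.4883, -0.0353, 0.0345]
tcp_rot: [0.719, -0.695, -0.0, 0.0]
wrist_force: [0.1, -0.6, -0.7]
grip_width: 0.691
```

>>> send_rows(series=[{"delta_pos": [0.02,-0.6,0],"angular": [0,0,0],"gripper": 0.38},{"delta_pos": [0.02,-0.8,0],"angular": [0,0,0],"gripper": 0.38},{"delta_pos": [0.02,-0.8,0],"angular": [0,0,0],"gripper": 0.38},{"delta_pos": [0.02,-0.8,0],"angular": [0,0,0],"gripper": 0.38},{"delta_pos": [0.02,-0.8,0],"angular": [0,0,0],"gripper": 0.38}])

```text
clock: 4.77
ee_pos: [0.5255, -0.0353, 0.0344]
tcp_rot: [0.719, -0.695, -0.001, 0.001]
wrist_force: [-3.5, -0.8, 1.9]
grip_width: 0.69
```

>>> send_rows(series=[{"delta_pos": [0.02,-0.8,0],"angular": [0,0,0],"gripper": 0.38},{"delta_pos": [0.02,-0.8,0],"angular": [0,0,0],"gripper": 0.38},{"delta_pos": [0.02,-0.8,0],"angular": [0,0,0],"gripper": 0.38},{"delta_pos": [0.01,-0.5,0],"angular": [0,0,0],"gripper": 0.38},{"delta_pos": [0,0,0],"angular": [0,0,0],"gripper": 0.38}])

```text
clock: 5.18
ee_pos: [0.5573, -0.0344, 0.0348]
tcp_rot: [0.719, -0.695, 0.001, -0.001]
wrist_force: [-0.1, -0.2, 0.1]
grip_width: 0.692
```

Run:
```python
from h import *
print(sense()["wrist_force"],sense()["ee_pos"],psi_now())
p=read_camera("wrist");save(p,"w3.png",s=1.5)
ortho(p,"o5.png",.54,.70,-.10,.04,.036,4000)
ortho(p,"o6.png",.54,.70,-.10,.04,.024,4000)
```

```text
[-0.12493775 -0.18711131  0.10619563] [ 0.55729562 -0.03441333  0.03476178] -87.98073310446566
```

View pics/o5.png

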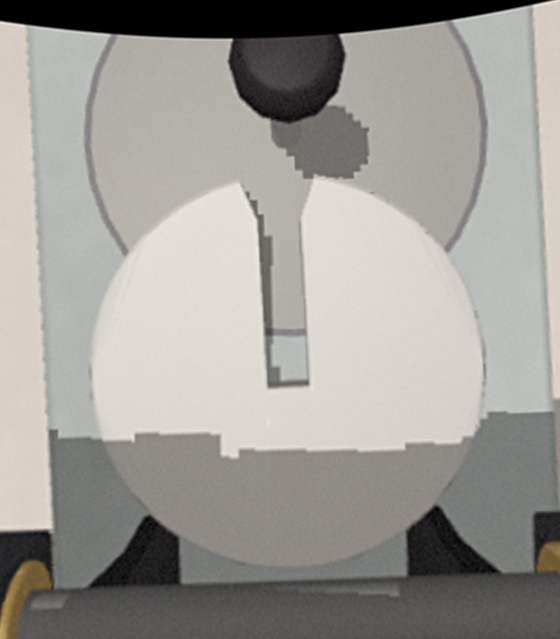

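View pics/o6.png

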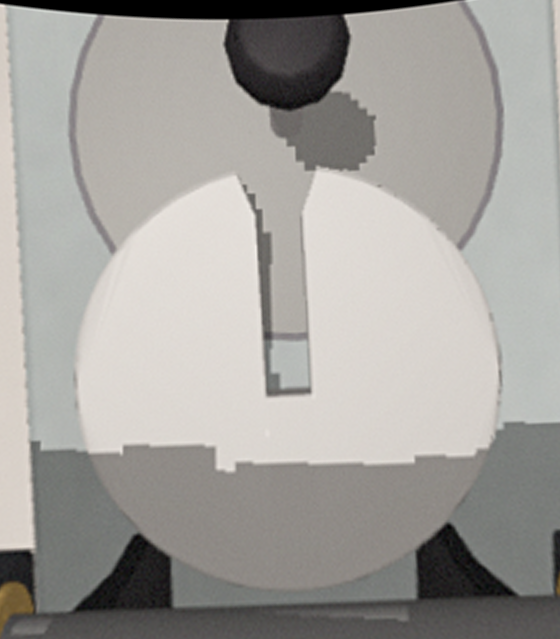

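>>> send_rows(series=[{"delta_pos": [0.02,-0.8,0],"angular": [0,0,0],"gripper": 0.38},{"delta_pos": [0.02,-0.8,0],"angular": [0,0,0],"gripper": 0.38},{"delta_pos": [0.02,-0.8,0],"angular": [0,0,0],"gripper": 0.38},{"delta_pos": [0.02,-0.8,0],"angular": [0,0,0],"gripper": 0.38},{"delta_pos": [0.02,-0.6,0],"angular": [0,0,0],"gripper": 0.38}])

```text
clock: 5.65
ee_pos: [0.5937, -0.0343, 0.0349]
tcp_rot: [0.719, -0.695, 0.0, -0.0]
wrist_force: [-3.7, 0.1, 2.0]
grip_width: 0.691
```

>>> send_rows(series=[{"delta_pos": [0.01,-0.6,0],"angular": [0,0,0],"gripper": 0.38},{"delta_pos": [0.01,-0.5,0],"angular": [0,0,0],"gripper": 0.38},{"delta_pos": [0.01,-0.4,0],"angular": [0,0,0],"gripper": 0.38},{"delta_pos": [0,0,0],"angular": [0,0,0],"gripper": 0.38}])

```text
clock: 5.98
ee_pos: [0.6092, -0.034, 0.0348]
tcp_rot: [0.719, -0.695, 0.001, -0.001]
wrist_force: [-1.3, -0.7, 0.4]
grip_width: 0.691
```

Run:
```python
from h import *
print(sense()["wrist_force"],sense()["ee_pos"],psi_now())
p=read_camera("wrist");save(p,"w4.png",s=1.5)
ortho(p,"o7.png",.60,.74,-.10,.04,.036,4000)
```

```text
[-1.25498401 -0.699972    0.37174294] [ 0.60924297 -0.03403422  0.03483668] -87.99179933877461
```

View pics/o7.png

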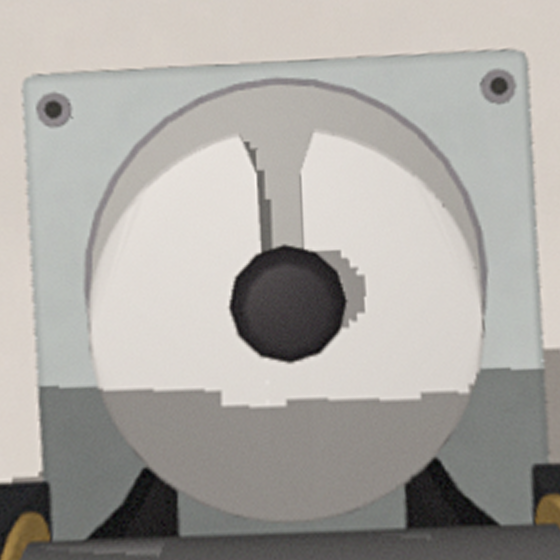

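View pics/w4.png

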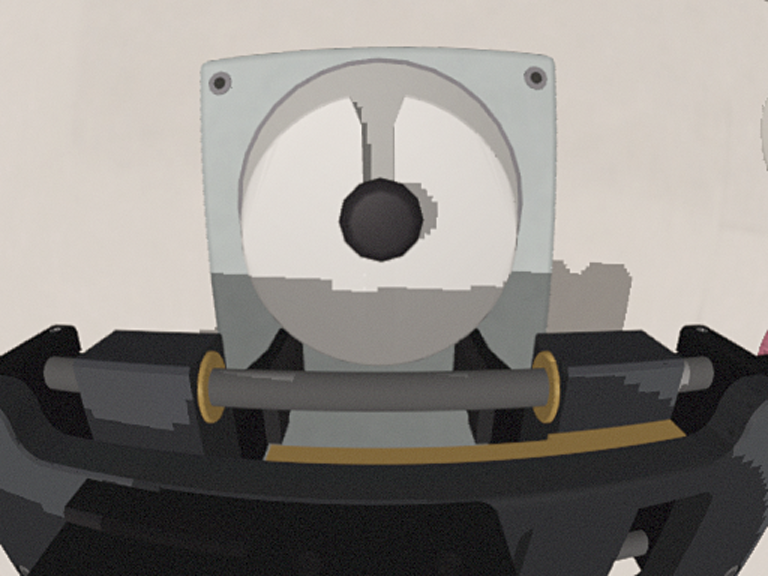

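>>> send_rows(series=[{"delta_pos": [0.01,-0.3,0],"angular": [0,0,0],"gripper": 0.38},{"delta_pos": [0.01,-0.3,0],"angular": [0,0,0],"gripper": 0.38},{"delta_pos": [0,-0.2,0],"angular": [0,0,0],"gripper": 0.38},{"delta_pos": [0,0,0],"angular": [0,0,0],"gripper": 0.38}])

```text
clock: 6.37
ee_pos: [0.6161, -0.034, 0.0348]
tcp_rot: [0.719, -0.695, 0.0, 0.0]
wrist_force: [-3.4, -0.2, 2.4]
grip_width: 0.688
```

>>> send_rows(series=[{"delta_pos": [0,-0.2,0],"angular": [0,0,0],"gripper": 0.38},{"delta_pos": [0,-0.1,0],"angular": [0,0,0],"gripper": 0.38}])

```text
clock: 6.53
ee_pos: [0.6186, -0.034, 0.0348]
tcp_rot: [0.719, -0.695, -0.0, 0.0]
wrist_force: [-4.3, 0.6, 3.1]
grip_width: 0.689
```

>>> send_rows(series=[{"delta_pos": [0,-0.15,0],"angular": [0,0,0],"gripper": 0.38},{"delta_pos": [0,-0.1,0],"angular": [0,0,0],"gripper": 0.38}])

```text
clock: 6.7
ee_pos: [0.6203, -0.0339, 0.0346]
tcp_rot: [0.719, -0.695, -0.001, 0.001]
wrist_force: [-6.9, 0.7, 4.7]
grip_width: 0.691
```

>>> send_rows(series=[{"delta_pos": [0,-0.1,0],"angular": [0,0,0],"gripper": 0.38},{"delta_pos": [0,0,0],"angular": [0,0,0],"gripper": 0.38}])

```text
clock: 6.87
ee_pos: [0.6204, -0.034, 0.0346]
tcp_rot: [0.719, -0.695, -0.002, 0.002]
wrist_force: [-8.9, 1.0, 6.1]
grip_width: 0.689
```

Run:
```python
from h import *
p=read_camera("wrist")
ortho(p,"o8.png",.60,.74,-.10,.04,.036,4000)
```

```text
(no output)
```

View pics/o8.png

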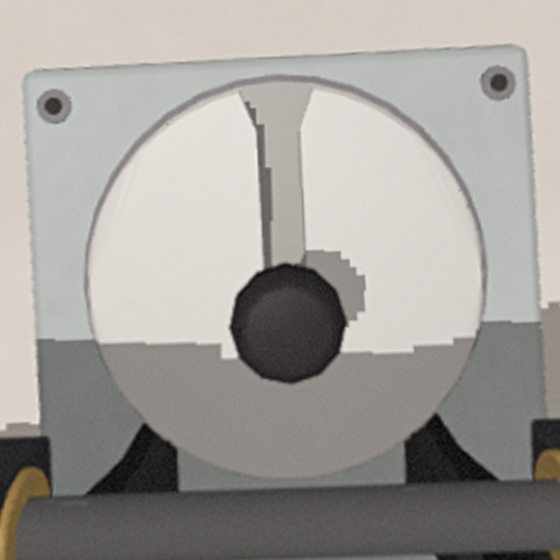

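>>> send_rows(series=[{"delta_pos": [0,1.0,0],"angular": [0,0,0],"gripper": 0.38},{"delta_pos": [0,2.0,0],"angular": [0,0,0],"gripper": 0.6},{"delta_pos": [0,0.5,-3.5],"angular": [0,0,0],"gripper": 1},{"delta_pos": [0,0,-4.0],"angular": [0,0,0],"gripper": 1},{"delta_pos": [0,0,-4.0],"angular": [0,0,0],"gripper": 1}])

```text
clock: 7.33
ee_pos: [0.5888, -0.0347, 0.1511]
tcp_rot: [0.72, -0.694, 0.001, -0.001]
wrist_force: [1.4, -0.1, 0.6]
grip_width: 0.91
```

Run:
```python
from h import *
print(np.round(sense()["qpos"],2))
plan([((.557,-.288,.16),116)])
```

```text
[ 0.22  0.39 -0.2   0.   -0.98  1.39]
{"delta_pos":[1.15, 0.19, -0.04],"angular":[-0.0, 0.01, 7.09]},
{"delta_pos":[1.15, 0.04, -0.04],"angular":[-0.01, 0.01, 7.1]},
{"delta_pos":[1.16, -0.1, -0.04],"angular":[0.0, 0.02, 7.09]},
{"delta_pos":[1.13, -0.25, -0.04],"angular":[-0.0, 0.01, 7.09]},
{"delta_pos":[1.1, -0.38, -0.04],"angular":[-0.01, 0.01, 7.1]},
{"delta_pos":[1.04, -0.51, -0.04],"angular":[0.0, 0.01, 7.09]},
{"delta_pos":[0.97, -0.64, -0.04],"angular":[-0.0, 0.01, 7.09]},
{"delta_pos":[0.88, -0.75, -0.04],"angular":[-0.0, 0.01, 7.1]},
{"delta_pos":[0.79, -0.86, -0.04],"angular":[-0.01, 0.02, 7.09]},
{"delta_pos":[0.67, -0.94, -0.04],"angular":[0.0, 0.01, 7.09]},
{"delta_pos":[0.55, -1.03, -0.04],"angular":[-0.0, 0.01, 7.09]},
{"delta_pos":[0.42, -1.08, -0.04],"angular":[-0.01, 0.01, 7.1]},
{"delta_pos":[0.28, -1.12, -0.04],"angular":[0.0, 0.01, 7.09]},
{"delta_pos":[0.14, -1.15, -0.03],"angular":[-0.0, 0.02, 7.09]},
{"delta_pos":[-0.0, -1.16, -0.04],"angular":[-0.0, 0.01, 7.1]},
{"delta_pos":[-0.15, -1.16, -0.04],"angular":[-0.01, 0.01, 7.09]},
{"delta_pos":[-0.28, -1.12, -0.04],"angular":[-0.0, 0.01, 7.09]},
{"delta_pos":[-0.42, -1.08, -0.04],"angular":[-0.0, 0.01, 7.1]},
{"delta_pos":[-0.56, -1.02, -0.04],"angular":[-0.01, 0.02, 7.09]},
{"delta_pos":[-0.67, -0.94, -0.04],"angular":[0.0, 0.01, 7.09]},
{"delta_pos":[-0.79, -0.86, -0.04],"angular":[-0.0, 0.01, 7.1]},
{"delta_pos":[-0.88, -0.75, -0.04],"angular":[-0.01, 0.01, 7.09]},
--
```

>>> send_rows(series=[{"delta_pos": [1.15,0.2,0],"angular": [0,0,7.1],"gripper": 1},{"delta_pos": [1.15,0.05,0],"angular": [0,0,7.1],"gripper": 1},{"delta_pos": [1.15,-0.1,0],"angular": [0,0,7.1],"gripper": 1},{"delta_pos": [1.15,-0.25,0],"angular": [0,0,7.1],"gripper": 1},{"delta_pos": [1.1,-0.4,0],"angular": [0,0,7.1],"gripper": 1}])

```text
clock: 7.75
ee_pos: [0.5825, -0.093, 0.1507]
tcp_rot: [-0.471, 0.882, -0.001, 0.003]
wrist_force: [0.5, 0.4, 0.2]
grip_width: 1.001
```

>>> send_rows(series=[{"delta_pos": [1.05,-0.5,0],"angular": [0,0,7.1],"gripper": 1},{"delta_pos": [0.95,-0.65,0],"angular": [0,0,7.1],"gripper": 1},{"delta_pos": [0.9,-0.75,0],"angular": [0,0,7.1],"gripper": 1},{"delta_pos": [0.8,-0.85,0],"angular": [0,0,7.1],"gripper": 1},{"delta_pos": [0.65,-0.95,0],"angular": [0,0,7.1],"gripper": 1}])

```text
clock: 8.17
ee_pos: [0.5751, -0.1509, 0.1504]
tcp_rot: [-0.179, 0.984, -0.001, 0.003]
wrist_force: [0.0, 0.3, -0.0]
grip_width: 1.0
```

>>> send_rows(series=[{"delta_pos": [0.55,-1.05,0],"angular": [0,0,7.1],"gripper": 1},{"delta_pos": [0.4,-1.1,0],"angular": [0,0,7.1],"gripper": 1},{"delta_pos": [0.3,-1.1,0],"angular": [0,0,7.1],"gripper": 1},{"delta_pos": [0.15,-1.15,0],"angular": [0,0,7.1],"gripper": 1},{"delta_pos": [0,-1.15,0],"angular": [0,0,7.1],"gripper": 1}])

```text
clock: 8.58
ee_pos: [0.5678, -0.2087, 0.1504]
tcp_rot: [0.129, 0.992, -0.0, 0.003]
wrist_force: [0.7, 0.2, -0.9]
grip_width: 1.0
```

>>> send_rows(series=[{"delta_pos": [-0.15,-1.15,0],"angular": [0,0,7.1],"gripper": 1},{"delta_pos": [-0.3,-1.1,0],"angular": [0,0,7.1],"gripper": 1},{"delta_pos": [-0.4,-1.1,0],"angular": [0,0,7.1],"gripper": 1},{"delta_pos": [-0.55,-1.0,0],"angular": [0,0,7.1],"gripper": 1},{"delta_pos": [-0.65,-0.95,0],"angular": [0,0,7.1],"gripper": 1}])

```text
clock: 9.0
ee_pos: [0.5602, -0.2661, 0.1504]
tcp_rot: [0.425, 0.905, 0.001, 0.003]
wrist_force: [0.4, 0.7, -0.3]
grip_width: 1.001
```

>>> send_rows(series=[{"delta_pos": [-0.8,-0.85,0],"angular": [0,0,7.1],"gripper": 1},{"delta_pos": [-0.9,-0.75,0],"angular": [0,0,7.1],"gripper": 1},{"delta_pos": [0,0,0],"angular": [0,0,0],"gripper": 1}])

```text
clock: 9.25
ee_pos: [0.5569, -0.2903, 0.1502]
tcp_rot: [0.533, 0.846, 0.001, 0.003]
wrist_force: [-0.3, -0.2, 0.8]
grip_width: 1.003
```

Run:
```python
from h import *
print(sense()["ee_pos"],psi_now(),np.round(sense()["qpos"],2))
p=read_camera("wrist");save(p,"w5.png",s=1.5)
ortho(p,"o9.png",.44,.54,-.37,-.27,.012,6000)
```

```text
[ 0.5569199  -0.29031651  0.15022282] 115.57756246751188 [-0.22  0.45 -0.1   0.   -1.02 -0.9 ]
```

View pics/w5.png

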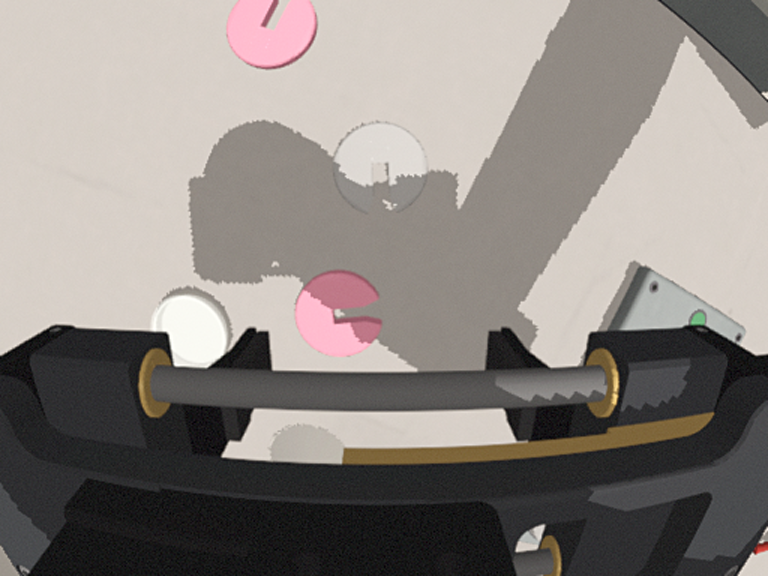

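View pics/o9.png

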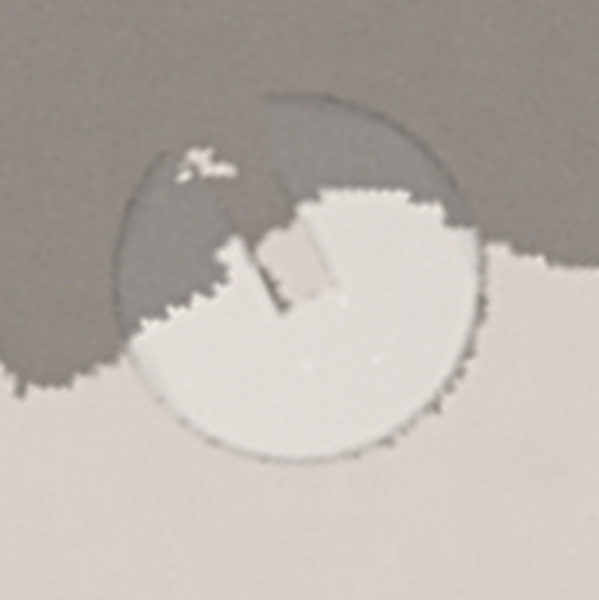

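Run:
```python
from h import *
plan([((.494,-.3197,.06),117.5),((.494,-.3197,.0102),117.5)],step=3.5)
```

```text
{"delta_pos":[0.01, -1.75, 2.25],"angular":[0.04, 0.04, -0.41]},
{"delta_pos":[0.02, -1.74, 2.24],"angular":[0.05, 0.05, -0.41]},
{"delta_pos":[0.03, -1.75, 2.25],"angular":[0.04, 0.04, -0.41]},
{"delta_pos":[0.04, -1.74, 2.26],"angular":[0.05, 0.04, -0.42]},
--
{"delta_pos":[-0.0, 0.0, 2.49],"angular":[-0.0, 0.0, 0.0]},
{"delta_pos":[-0.0, 0.0, 2.49],"angular":[-0.0, 0.0, 0.0]},
--
```

>>> send_rows(series=[{"delta_pos": [0.02,-1.75,2.25],"angular": [0.05,0.05,-0.4],"gripper": 1},{"delta_pos": [0.02,-1.75,2.25],"angular": [0.05,0.05,-0.4],"gripper": 1},{"delta_pos": [0.03,-1.75,2.25],"angular": [0.05,0.05,-0.4],"gripper": 1},{"delta_pos": [0.03,-1.75,2.25],"angular": [0.05,0.05,-0.4],"gripper": 1},{"delta_pos": [0,0,0],"angular": [0,0,0],"gripper": 1}])

```text
clock: 9.72
ee_pos: [0.4872, -0.3174, 0.0555]
tcp_rot: [0.519, 0.854, -0.001, -0.007]
wrist_force: [0.2, -0.1, -0.4]
grip_width: 0.999
```

Run:
```python
from h import *
print(psi_now())
plan([((.494,-.3197,.0102),117.5)],step=2)
p=read_camera("wrist");save(p,"w6.png",s=1.5)
```

```text
117.39934292675164
{"delta_pos":[-0.19, 0.18, 1.51],"angular":[-0.16, -0.2, -0.03]},
{"delta_pos":[-0.18, 0.17, 1.51],"angular":[-0.16, -0.2, -0.04]},
{"delta_pos":[-0.18, 0.17, 1.51],"angular":[-0.16, -0.2, -0.03]},
--
```

View pics/w6.png

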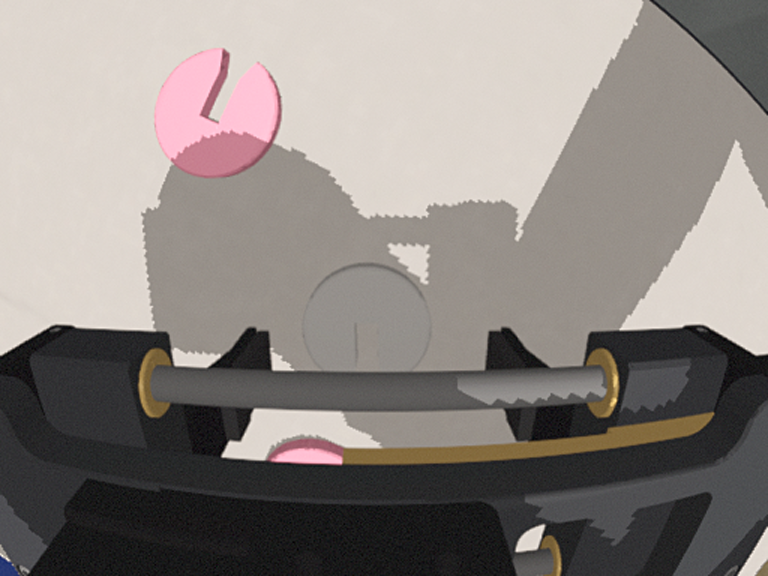

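>>> send_rows(series=[{"delta_pos": [0,0,0],"angular": [0,0,0],"gripper": 1},{"delta_pos": [0,0,0],"angular": [0,0,0],"gripper": 1},{"delta_pos": [0,0,0],"angular": [0,0,0],"gripper": 1}])

```text
clock: 10.02
ee_pos: [0.4941, -0.3184, 0.0615]
tcp_rot: [0.519, 0.855, -0.0, -0.0]
wrist_force: [0.9, 0.2, 1.0]
grip_width: 1.004
```

Run:
```python
from h import *
print(psi_now(),sense()["ee_pos"])
plan([((.494,-.3197,.0102),117.5)],step=2)
p=read_camera("wrist");ortho(p,"o10.png",.44,.54,-.37,-.27,.012,6000)
```

```text
117.51376873783427 [ 0.49409054 -0.31842592  0.06146819]
{"delta_pos":[-0.04, -0.02, 1.71],"angular":[-0.01, -0.0, 0.0]},
{"delta_pos":[-0.03, -0.02, 1.71],"angular":[-0.01, -0.01, 0.01]},
{"delta_pos":[-0.04, -0.02, 1.71],"angular":[-0.01, -0.0, 0.0]},
--
```

View pics/o10.png

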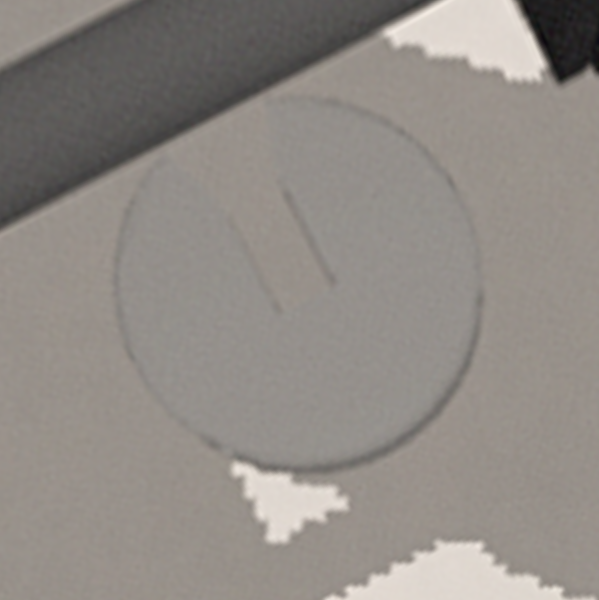

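>>> send_rows(series=[{"delta_pos": [-0.04,-0.04,1.8],"angular": [0,0,0],"gripper": 1},{"delta_pos": [-0.04,-0.04,1.6],"angular": [0,0,0],"gripper": 1},{"delta_pos": [-0.04,-0.04,1.0],"angular": [0,0,0],"gripper": 1},{"delta_pos": [0,0,0.3],"angular": [0,0,0],"gripper": 1},{"delta_pos": [0,0,0],"angular": [0,0,0],"gripper": 1}])

```text
clock: 10.48
ee_pos: [0.4911, -0.3198, 0.0124]
tcp_rot: [0.519, 0.855, -0.001, -0.003]
wrist_force: [-1.9, 0.5, 0.5]
grip_width: 1.007
```

>>> send_rows(series=[{"delta_pos": [0,0,0],"angular": [0,0,0],"gripper": 1},{"delta_pos": [0,0,0],"angular": [0,0,0],"gripper": 1}])

```text
clock: 10.65
ee_pos: [0.4919, -0.3202, 0.0138]
tcp_rot: [0.519, 0.855, -0.0, -0.001]
wrist_force: [0.2, 0.2, 0.1]
grip_width: 1.0
```

Lower a further 3 mm (with a 1 mm shift along +y tool), settle, then close.

>>> send_rows(series=[{"delta_pos": [0,0.1,0.2],"angular": [0,0,0],"gripper": 1},{"delta_pos": [0,0,0.15],"angular": [0,0,0],"gripper": 1},{"delta_pos": [0,0,0],"angular": [0,0,0],"gripper": 1},{"delta_pos": [0,0,0],"angular": [0,0,0],"gripper": 1}])

```text
clock: 10.98
ee_pos: [0.492, -0.3195, 0.0094]
tcp_rot: [0.52, 0.854, -0.001, -0.002]
wrist_force: [-0.0, 0.3, 0.0]
grip_width: 1.003
```

Run:
```python
from h import *
s=sense();print(psi_now(),s["ee_pos"],s["wrist_force"])
```

```text
117.40181245069505 [ 0.49196058 -0.31946748  0.00940472] [-0.04049615  0.26735743  0.02292551]
```

>>> send_rows(newtons=20, series=[{"delta_pos": [0,0,0],"angular": [0,0,0],"gripper": -1},{"delta_pos": [0,0,0],"angular": [0,0,0],"gripper": -1},{"delta_pos": [0,0,0],"angular": [0,0,0],"gripper": -1},{"delta_pos": [0,0,0],"angular": [0,0,0],"gripper": -1},{"delta_pos": [0,0,0],"angular": [0,0,0],"gripper": -1}])

```text
clock: 11.4
ee_pos: [0.4921, -0.3196, 0.0094]
tcp_rot: [0.519, 0.854, -0.001, -0.002]
wrist_force: [0.2, 0.1, 0.2]
grip_width: 0.709
```

>>> send_rows(series=[{"delta_pos": [0,0,-1.0],"angular": [0,0,0],"gripper": -1},{"delta_pos": [0,0,-3.0],"angular": [0,0,0],"gripper": -1},{"delta_pos": [0,0,-4.0],"angular": [0,0,0],"gripper": -1},{"delta_pos": [0,0,-4.0],"angular": [0,0,0],"gripper": -1}])

```text
clock: 11.73
ee_pos: [0.4911, -0.3191, 0.1298]
tcp_rot: [0.52, 0.854, -0.001, -0.004]
wrist_force: [1.0, -0.1, -2.7]
grip_width: 0.695
```

Run:
```python
from h import *
s=sense();print(psi_now(),s["ee_pos"],s["wrist_force"],s["grip_width"])
p=read_camera("wrist");save(p,"w7.png",s=1.5)
q=read_camera("side");save(q,"s7.png",(220,190,360,320),5)
c=read_camera("scene")
# obstacle map near the place region: points with z>0.09
for cam in (c,q):
    zs=cam["z_map"];v,u=np.nonzero(zs>0);f=f_of(cam);d=zs[v,u]
    P=np.c_[(u-cam["cx"])/f*d,(v-cam["cy"])/f*d,d,np.ones_like(d)]@np.linalg.inv(cam["view"]).T
    m=(P[:,0]>.6)&(P[:,0]<.95)&(P[:,1]>-.3)&(P[:,1]<.25)&(P[:,2]>.05)&(P[:,2]<.3)
    Q=P[m][:,:3]
    for y0 in np.arange(-.3,.25,.05):
        k=Q[(Q[:,1]>=y0)&(Q[:,1]<y0+.05)]
        if len(k): print(round(y0,2),len(k),"xmin %.3f zmax %.3f"%(np.percentile(k[:,0],5),k[:,2].max()))
```

```text
117.38504670752353 [ 0.49114206 -0.31912236  0.12979128] [ 1.03737985 -0.12514716 -2.6873132 ] 0.6949204584882323
-0.25 127 xmin 0.816 zmax 0.133
-0.2 249 xmin 0.799 zmax 0.132
-0.15 171 xmin 0.798 zmax 0.133
-0.1 32 xmin 0.832 zmax 0.081
-0.05 235 xmin 0.663 zmax 0.137
-0.0 154 xmin 0.832 zmax 0.137
0.05 190 xmin 0.830 zmax 0.137
0.1 88 xmin 0.823 zmax 0.082
0.2 261 xmin 0.679 zmax 0.139
-0.3 527 xmin 0.727 zmax 0.162
-0.25 521 xmin 0.816 zmax 0.166
-0.2 454 xmin 0.800 zmax 0.128
-0.15 100 xmin 0.800 zmax 0.128
-0.1 83 xmin 0.835 zmax 0.077
-0.05 230 xmin 0.837 zmax 0.133
-0.0 111 xmin 0.835 zmax 0.134
0.05 13 xmin 0.856 zmax 0.124
0.2 40 xmin 0.673 zmax 0.063
```

View pics/w7.png

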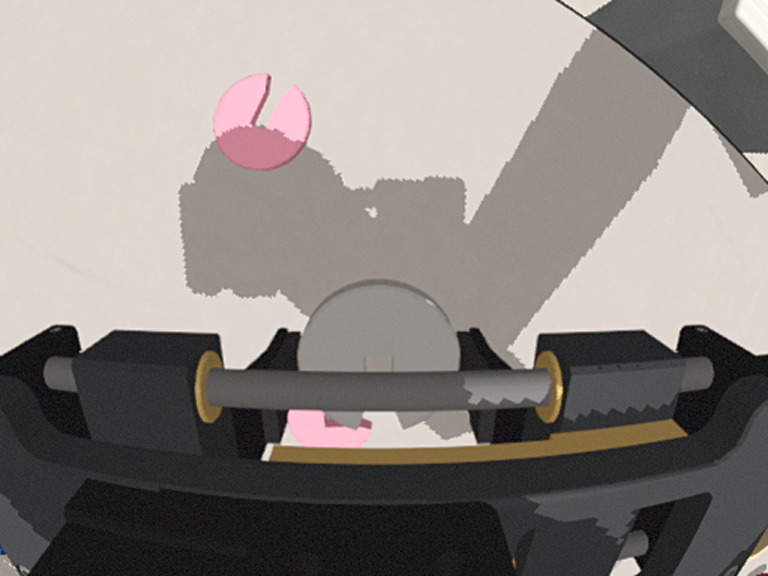

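View pics/s7.png

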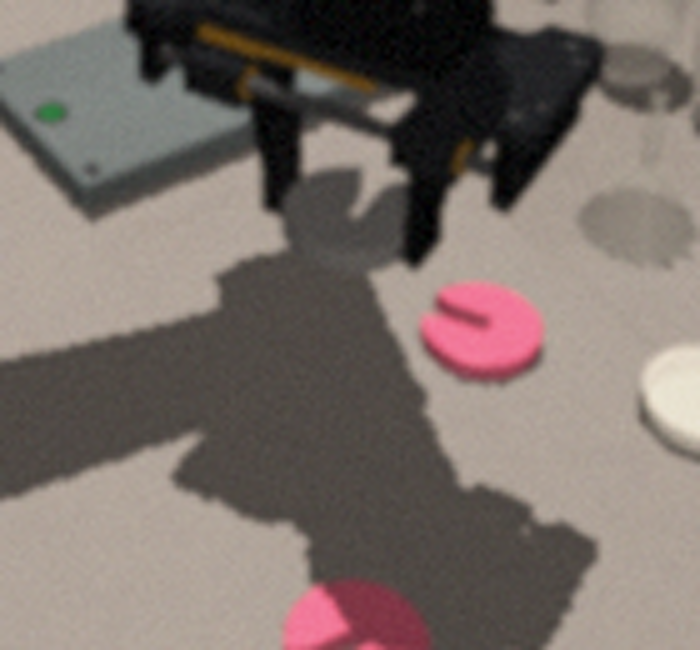

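Run:
```python
from h import *
plan([((.722,-.0295,.135),-87.5)],step=4)
```

```text
{"delta_pos":[0.7, 1.53, -0.0],"angular":[-0.01, 0.01, -7.05]},
{"delta_pos":[0.5, 1.6, -0.01],"angular":[-0.01, 0.01, -7.05]},
{"delta_pos":[0.31, 1.65, -0.0],"angular":[-0.0, 0.01, -7.05]},
{"delta_pos":[0.1, 1.67, -0.0],"angular":[-0.01, 0.02, -7.05]},
{"delta_pos":[-0.11, 1.68, -0.01],"angular":[-0.01, 0.01, -7.05]},
{"delta_pos":[-0.31, 1.65, -0.0],"angular":[-0.0, 0.01, -7.05]},
{"delta_pos":[-0.51, 1.6, -0.0],"angular":[-0.01, 0.01, -7.05]},
{"delta_pos":[-0.7, 1.52, -0.01],"angular":[-0.01, 0.01, -7.05]},
{"delta_pos":[-0.89, 1.42, 0.0],"angular":[-0.01, 0.01, -7.04]},
{"delta_pos":[-1.05, 1.31, -0.0],"angular":[-0.0, 0.01, -7.05]},
{"delta_pos":[-1.21, 1.17, -0.0],"angular":[-0.01, 0.01, -7.05]},
{"delta_pos":[-1.34, 1.01, -0.01],"angular":[-0.01, 0.01, -7.05]},
{"delta_pos":[-1.45, 0.84, -0.0],"angular":[-0.01, 0.01, -7.05]},
{"delta_pos":[-1.55, 0.65, -0.0],"angular":[-0.01, 0.02, -7.05]},
{"delta_pos":[-1.61, 0.46, -0.01],"angular":[-0.0, 0.01, -7.05]},
{"delta_pos":[-1.66, 0.26, -0.0],"angular":[-0.01, 0.01, -7.05]},
{"delta_pos":[-1.68, 0.05, -0.01],"angular":[-0.01, 0.01, -7.05]},
{"delta_pos":[-1.67, -0.16, 0.0],"angular":[-0.0, 0.01, -7.05]},
{"delta_pos":[-1.64, -0.35, -0.0],"angular":[-0.01, 0.01, -7.05]},
{"delta_pos":[-1.58, -0.56, -0.01],"angular":[-0.01, 0.01, -7.05]},
{"delta_pos":[-1.5, -0.75, -0.0],"angular":[-0.01, 0.01, -7.05]},
{"delta_pos":[-1.4, -0.92, -0.01],"angular":[-0.01, 0.01, -7.05]},
--
```

>>> send_rows(series=[{"delta_pos": [0.7,1.55,0],"angular": [0,0,-7.05],"gripper": -1},{"delta_pos": [0.5,1.6,0],"angular": [0,0,-7.05],"gripper": -1},{"delta_pos": [0.3,1.65,0],"angular": [0,0,-7.05],"gripper": -1},{"delta_pos": [0.1,1.65,0],"angular": [0,0,-7.05],"gripper": -1},{"delta_pos": [-0.1,1.7,0],"angular": [0,0,-7.05],"gripper": -1}])

```text
clock: 12.3
ee_pos: [0.5431, -0.2524, 0.1272]
tcp_rot: [0.234, 0.972, 0.001, -0.005]
wrist_force: [0.1, -0.2, -1.7]
grip_width: 0.703
```

>>> send_rows(series=[{"delta_pos": [-0.3,1.65,0],"angular": [0,0,-7.05],"gripper": -1},{"delta_pos": [-0.5,1.6,0],"angular": [0,0,-7.05],"gripper": -1},{"delta_pos": [-0.7,1.5,0],"angular": [0,0,-7.05],"gripper": -1},{"delta_pos": [-0.9,1.4,0],"angular": [0,0,-7.05],"gripper": -1},{"delta_pos": [-1.05,1.3,0],"angular": [0,0,-7.05],"gripper": -1}])

```text
clock: 12.72
ee_pos: [0.5946, -0.1868, 0.1268]
tcp_rot: [-0.072, 0.997, 0.002, -0.005]
wrist_force: [0.4, -0.3, -2.5]
grip_width: 0.702
```

>>> send_rows(series=[{"delta_pos": [-1.2,1.15,0],"angular": [0,0,-7.05],"gripper": -1},{"delta_pos": [-1.35,1.0,0],"angular": [0,0,-7.05],"gripper": -1},{"delta_pos": [-1.45,0.85,0],"angular": [0,0,-7.05],"gripper": -1},{"delta_pos": [-1.55,0.65,0],"angular": [0,0,-7.05],"gripper": -1},{"delta_pos": [-1.6,0.45,0],"angular": [0,0,-7.05],"gripper": -1}])

```text
clock: 13.13
ee_pos: [0.6463, -0.1211, 0.1265]
tcp_rot: [-0.37, 0.929, 0.003, -0.004]
wrist_force: [0.4, 0.2, -2.8]
grip_width: 0.7
```

>>> send_rows(series=[{"delta_pos": [-1.65,0.25,0],"angular": [0,0,-7.05],"gripper": -1},{"delta_pos": [-1.7,0.05,0],"angular": [0,0,-7.05],"gripper": -1},{"delta_pos": [-1.65,-0.15,0],"angular": [0,0,-7.05],"gripper": -1},{"delta_pos": [-1.65,-0.35,0],"angular": [0,0,-7.05],"gripper": -1},{"delta_pos": [-1.6,-0.55,0],"angular": [0,0,-7.05],"gripper": -1}])

```text
clock: 13.55
ee_pos: [0.698, -0.055, 0.1261]
tcp_rot: [-0.634, 0.773, 0.004, -0.003]
wrist_force: [-0.0, -0.2, -3.3]
grip_width: 0.703
```

>>> send_rows(series=[{"delta_pos": [-1.5,-0.75,0],"angular": [0,0,-7.05],"gripper": -1},{"delta_pos": [-1.4,-0.9,0],"angular": [0,0,-7.05],"gripper": -1},{"delta_pos": [0,0,0],"angular": [0,0,0],"gripper": -1},{"delta_pos": [0,0,0],"angular": [0,0,0],"gripper": -1},{"delta_pos": [0,0,0],"angular": [0,0,0],"gripper": -1}])

```text
clock: 13.97
ee_pos: [0.7183, -0.0295, 0.1268]
tcp_rot: [0.722, -0.692, -0.004, 0.003]
wrist_force: [0.5, 0.3, -2.7]
grip_width: 0.701
```

Run:
```python
from h import *
s=sense();print(psi_now(),s["ee_pos"],s["wrist_force"],s["grip_width"])
p=read_camera("wrist");save(p,"w8.png",s=1.5)
q=read_camera("side");save(q,"s8.png",(220,110,360,240),5)
q=read_camera("scene");save(q,"c8.png",(180,120,300,240),5)
plan([((.722,-.0295,.0475),-87.5)],step=3)
```

```text
-87.58923921036863 [ 0.71828103 -0.02953395  0.12680658] [ 0.46943058  0.30430601 -2.69713798] 0.7009684699015011
{"delta_pos":[-0.01, -0.12, 2.69],"angular":[0.11, 0.03, -0.03]},
{"delta_pos":[-0.01, -0.11, 2.69],"angular":[0.12, 0.04, -0.03]},
{"delta_pos":[-0.01, -0.11, 2.69],"angular":[0.11, 0.03, -0.03]},
--
```

View pics/w8.png

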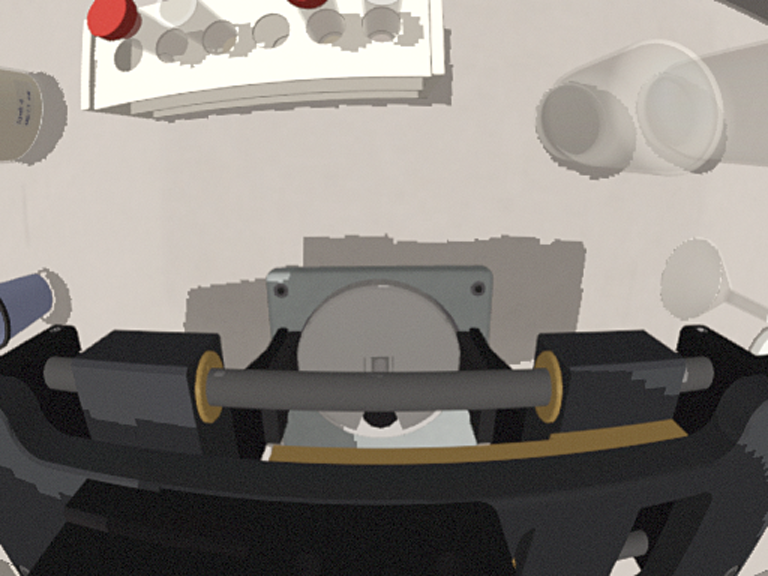

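View pics/s8.png

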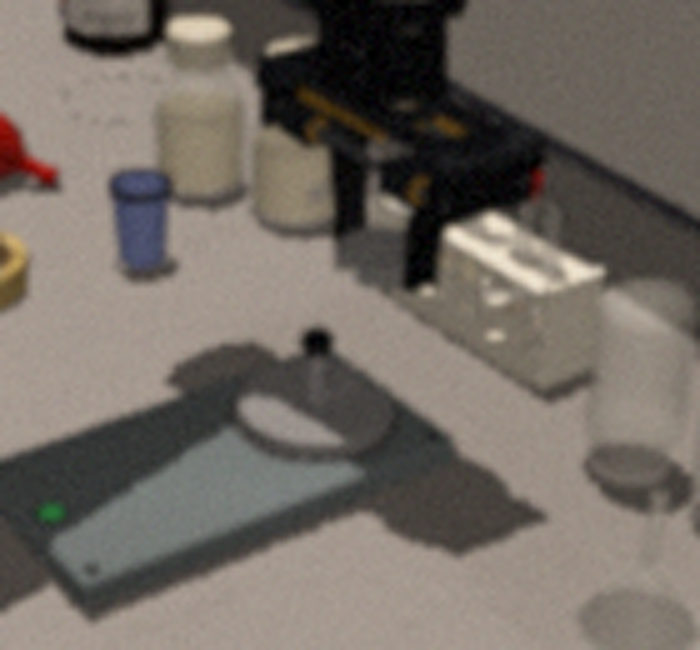

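View pics/c8.png

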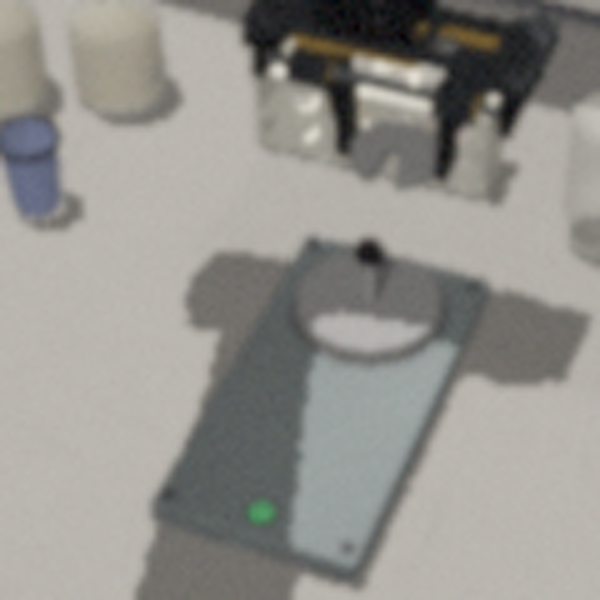

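Run:
```python
from h import *
p=read_camera("wrist");z=sense()["ee_pos"][2]-.0094+.012
ortho(p,"o11.png",.68,.77,-.075,.015,z,6000)
plan([((.722,-.0295,.0475),-87.5)],step=3)
```

```text
{"delta_pos":[-0.01, -0.11, 2.7],"angular":[0.1, 0.03, -0.03]},
{"delta_pos":[-0.01, -0.11, 2.7],"angular":[0.11, 0.04, -0.02]},
{"delta_pos":[-0.01, -0.1, 2.7],"angular":[0.1, 0.03, -0.03]},
--
```

View pics/o11.png

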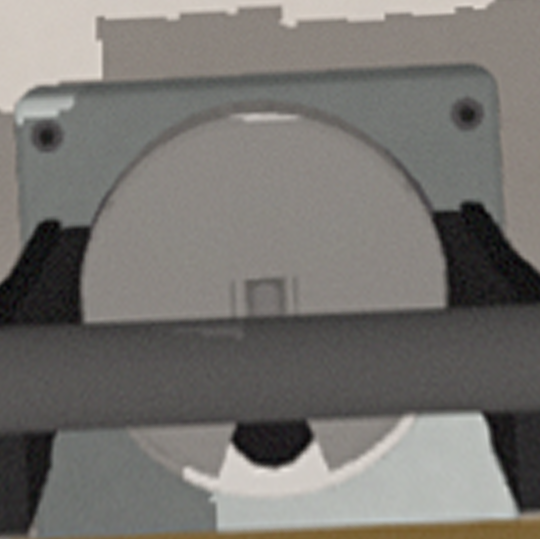

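>>> send_rows(series=[{"delta_pos": [0,-0.2,2.6],"angular": [0.1,0.03,0],"gripper": -1},{"delta_pos": [0,-0.2,2.4],"angular": [0.1,0.03,0],"gripper": -1},{"delta_pos": [0,-0.2,1.5],"angular": [0.1,0.03,0],"gripper": -1},{"delta_pos": [0,0,0],"angular": [0,0,0],"gripper": -1},{"delta_pos": [0,0,0],"angular": [0,0,0],"gripper": -1}])

```text
clock: 14.58
ee_pos: [0.7249, -0.0296, 0.063]
tcp_rot: [0.722, -0.692, -0.0, 0.001]
wrist_force: [0.8, 0.1, -1.7]
grip_width: 0.7
```

>>> send_rows(series=[{"delta_pos": [0,0,0],"angular": [0,0,0],"gripper": -1},{"delta_pos": [0,0,0],"angular": [0,0,0],"gripper": -1}])

```text
clock: 14.75
ee_pos: [0.7266, -0.0291, 0.066]
tcp_rot: [0.722, -0.692, 0.001, -0.002]
wrist_force: [1.4, -0.7, -3.4]
grip_width: 0.703
```

Run:
```python
from h import *
print(sense()["wrist_force"])
plan([((.722,-.0295,.0475),-87.5)],step=3)
p=read_camera("wrist");save(p,"w9.png",s=1.5)
q=read_camera("side");save(q,"s9.png",(240,130,330,220),7)
```

```text
[ 1.37934678 -0.65226792 -3.37979981]
{"delta_pos":[0.02, 0.47, 1.84],"angular":[-0.25, 0.01, 0.0]},
--
```

View pics/s9.png

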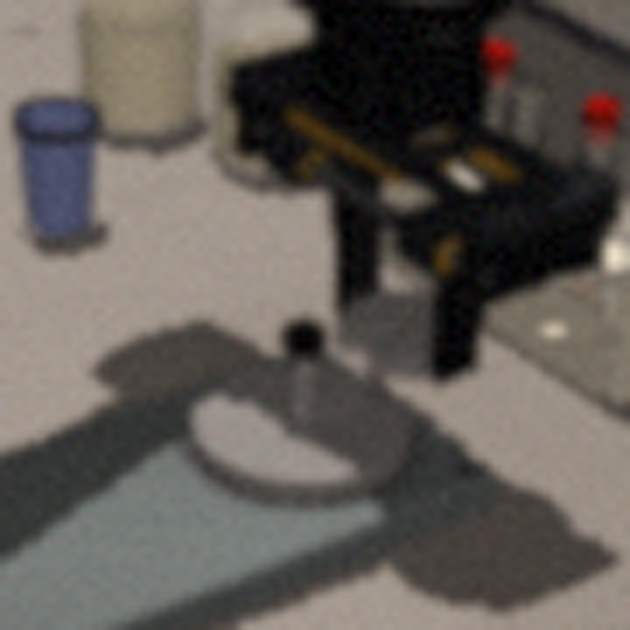

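View pics/w9.png

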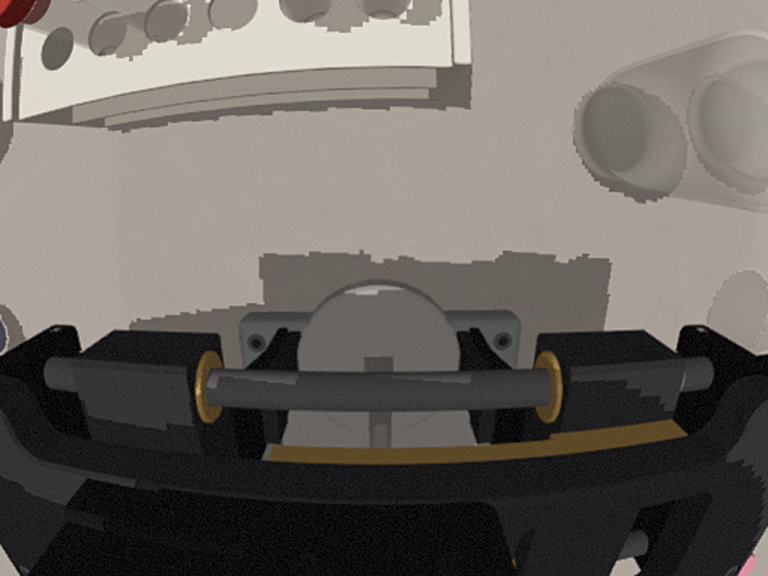

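>>> send_rows(series=[{"delta_pos": [0,0.1,0.7],"angular": [0,0,0],"gripper": -1},{"delta_pos": [0,0.1,0.6],"angular": [0,0,0],"gripper": -1},{"delta_pos": [0,0,0.3],"angular": [0,0,0],"gripper": -1},{"delta_pos": [0,0,0],"angular": [0,0,0],"gripper": -1},{"delta_pos": [0,0,0],"angular": [0,0,0],"gripper": -1}])

```text
clock: 15.27
ee_pos: [0.7232, -0.0291, 0.0471]
tcp_rot: [0.722, -0.691, -0.0, 0.0]
wrist_force: [-1.2, 0.1, -1.6]
grip_width: 0.698
```

>>> send_rows(series=[{"delta_pos": [0,0,0],"angular": [0,0,0],"gripper": -1},{"delta_pos": [0,0,0],"angular": [0,0,0],"gripper": -1}])

```text
clock: 15.43
ee_pos: [0.7238, -0.029, 0.048]
tcp_rot: [0.722, -0.691, 0.0, -0.0]
wrist_force: [-0.1, -0.3, -3.4]
grip_width: 0.698
```

Run:
```python
from h import *
print(sense()["wrist_force"],sense()["ee_pos"],psi_now())
plan([((.722,-.0295,.0475),-87.5)],step=3)
q=read_camera("side");save(q,"s10.png",(240,130,330,220),7)
```

```text
[-0.11153031 -0.31652826 -3.3723783 ] [ 0.72375576 -0.02904489  0.04795683] -87.49375037756322
{"delta_pos":[0.04, 0.18, 0.05],"angular":[-0.07, 0.01, 0.01]},
--
```

View pics/s10.png

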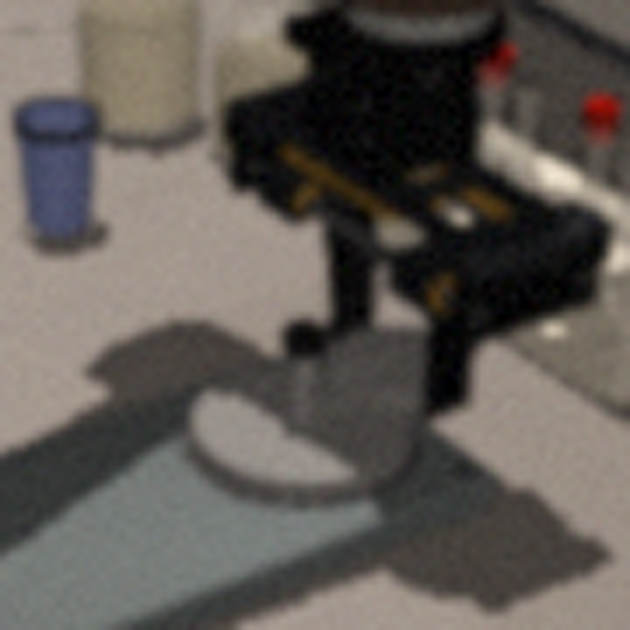

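>>> send_rows(series=[{"delta_pos": [0,0.5,0],"angular": [0,0,0],"gripper": -1},{"delta_pos": [0,0.7,0],"angular": [0,0,0],"gripper": -1},{"delta_pos": [0,0.7,0],"angular": [0,0,0],"gripper": -1},{"delta_pos": [0,0.6,0],"angular": [0,0,0],"gripper": -1},{"delta_pos": [0,0,0],"angular": [0,0,0],"gripper": -1}])

```text
clock: 15.9
ee_pos: [0.6967, -0.0303, 0.0479]
tcp_rot: [0.722, -0.692, -0.0, 0.0]
wrist_force: [-0.4, -0.2, -3.4]
grip_width: 0.704
```

>>> send_rows(series=[{"delta_pos": [0,0.5,0],"angular": [0,0,0],"gripper": -1},{"delta_pos": [0,0.5,0],"angular": [0,0,0],"gripper": -1},{"delta_pos": [0,0.5,0],"angular": [0,0,0],"gripper": -1},{"delta_pos": [0,0,0],"angular": [0,0,0],"gripper": -1},{"delta_pos": [0,0,0],"angular": [0,0,0],"gripper": -1}])

```text
clock: 16.32
ee_pos: [0.6834, -0.0308, 0.0478]
tcp_rot: [0.722, -0.691, 0.0, -0.0]
wrist_force: [0.3, -0.3, -2.6]
grip_width: 0.7
```

Run:
```python
from h import *
print(sense()["wrist_force"],sense()["ee_pos"],psi_now())
p=read_camera("wrist");save(p,"w11.png",s=1.5)
q=read_camera("side");save(q,"s11.png",(240,130,330,220),7)
```

```text
[ 0.33140716 -0.33386635 -2.55139204] [ 0.68336552 -0.03082155  0.04782515] -87.49154997703721
```

View pics/w11.png

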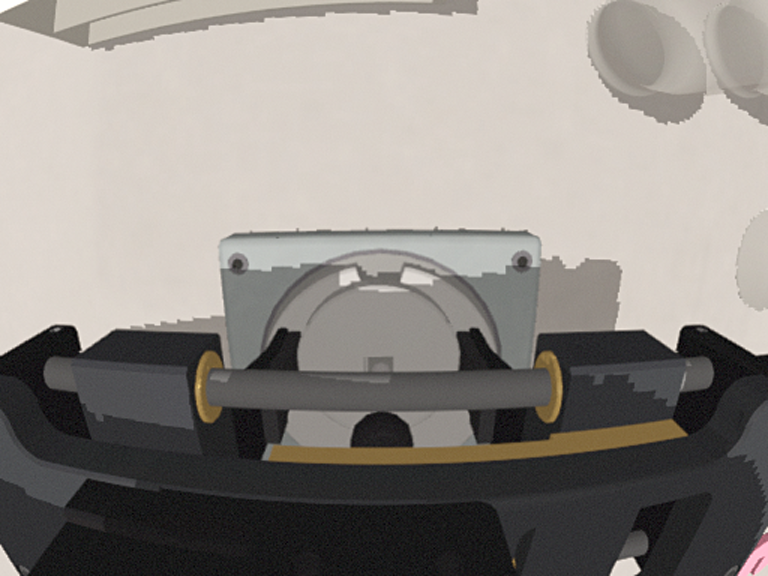

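View pics/s11.png

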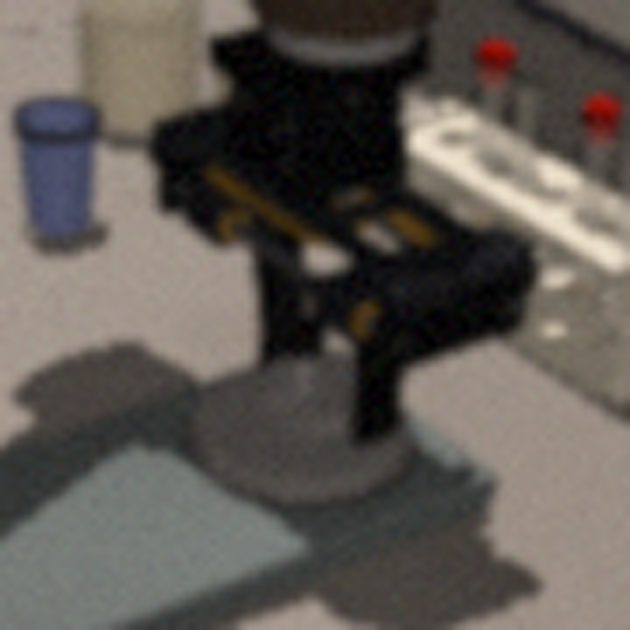

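>>> send_rows(series=[{"delta_pos": [0,0.3,0],"angular": [0,0,0],"gripper": -1},{"delta_pos": [0,0.3,0],"angular": [0,0,0],"gripper": -1},{"delta_pos": [0,0.3,0],"angular": [0,0,0],"gripper": -1},{"delta_pos": [0,0,0],"angular": [0,0,0],"gripper": -1},{"delta_pos": [0,0,0],"angular": [0,0,0],"gripper": -1}])

```text
clock: 16.83
ee_pos: [0.6743, -0.0312, 0.0478]
tcp_rot: [0.722, -0.691, 0.0, -0.0]
wrist_force: [-0.0, 1.1, -3.1]
grip_width: 0.701
```

>>> send_rows(series=[{"delta_pos": [0,0.1,0],"angular": [0,0,0],"gripper": -1},{"delta_pos": [0,0.1,0],"angular": [0,0,0],"gripper": -1},{"delta_pos": [0,0,0],"angular": [0,0,0],"gripper": -1}])

```text
clock: 17.08
ee_pos: [0.6723, -0.0313, 0.0477]
tcp_rot: [0.722, -0.692, 0.0, -0.0]
wrist_force: [0.3, -0.4, -2.0]
grip_width: 0.703
```

>>> send_rows(series=[{"delta_pos": [0,0.1,0],"angular": [0,0,0],"gripper": -1},{"delta_pos": [0,0,0],"angular": [0,0,0],"gripper": -1}])

```text
clock: 17.25
ee_pos: [0.6714, -0.0313, 0.0476]
tcp_rot: [0.722, -0.692, 0.0, -0.0]
wrist_force: [0.0, -0.0, -3.3]
grip_width: 0.703
```

>>> send_rows(series=[{"delta_pos": [0,0.1,0],"angular": [0,0,0],"gripper": -1},{"delta_pos": [0,0,0],"angular": [0,0,0],"gripper": -1}])

```text
clock: 17.42
ee_pos: [0.6703, -0.0314, 0.0477]
tcp_rot: [0.722, -0.692, 0.0, -0.0]
wrist_force: [0.4, 0.7, -1.8]
grip_width: 0.704
```

>>> send_rows(series=[{"delta_pos": [0,0.1,0],"angular": [0,0,0],"gripper": -1},{"delta_pos": [0,0,0],"angular": [0,0,0],"gripper": -1}])

```text
clock: 17.58
ee_pos: [0.6693, -0.0314, 0.0477]
tcp_rot: [0.722, -0.692, 0.0, -0.0]
wrist_force: [-0.7, 0.4, -2.7]
grip_width: 0.701
```

>>> send_rows(series=[{"delta_pos": [0,0.1,0],"angular": [0,0,0],"gripper": -1},{"delta_pos": [0,0,0],"angular": [0,0,0],"gripper": -1}])

```text
clock: 17.75
ee_pos: [0.6686, -0.0315, 0.0478]
tcp_rot: [0.722, -0.691, 0.0, -0.0]
wrist_force: [0.1, -0.5, -3.0]
grip_width: 0.697
```

>>> send_rows(series=[{"delta_pos": [0,0.1,0],"angular": [0,0,0],"gripper": -1},{"delta_pos": [0,0,0],"angular": [0,0,0],"gripper": -1}])

```text
clock: 17.92
ee_pos: [0.6685, -0.0314, 0.0479]
tcp_rot: [0.722, -0.691, 0.001, -0.001]
wrist_force: [1.7, -0.5, -3.1]
grip_width: 0.704
```

Run:
```python
from h import *
print(sense()["wrist_force"],sense()["ee_pos"],psi_now())
p=read_camera("wrist");save(p,"w12.png",(150,140,360,300),3.8)
ortho(p,"o12.png",.62,.74,-.09,.03,.05,5000)
```

```text
[ 1.66152217 -0.49162556 -3.0897777 ] [ 0.66848508 -0.03137976  0.04793336] -87.4857213136827
```

View pics/o12.png

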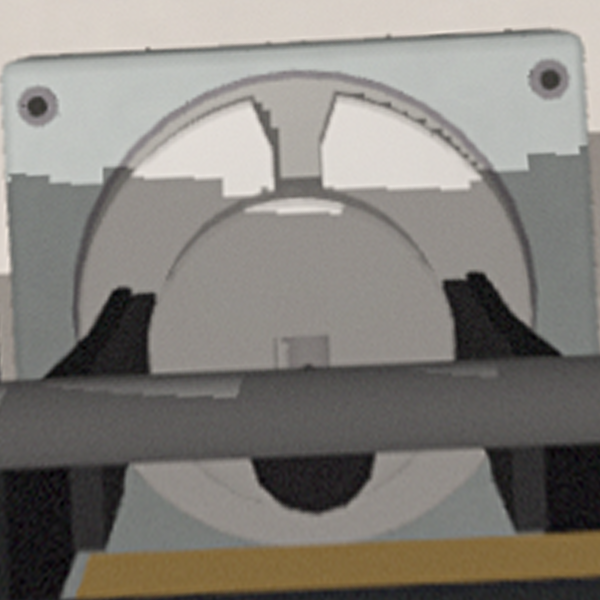

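>>> send_rows(series=[{"delta_pos": [0,0.1,0],"angular": [0,0,0],"gripper": -1},{"delta_pos": [0,0,0],"angular": [0,0,0],"gripper": -1},{"delta_pos": [0,0,0],"angular": [0,0,0],"gripper": -1}])

```text
clock: 18.22
ee_pos: [0.6684, -0.0313, 0.0481]
tcp_rot: [0.723, -0.691, 0.002, -0.002]
wrist_force: [5.0, -0.5, -5.0]
grip_width: 0.705
```

Run:
```python
from h import *
p=read_camera("wrist");print(sense()["wrist_force"],sense()["ee_pos"])
q=read_camera("side");save(q,"s13.png",(240,130,330,220),7)
```

```text
[ 5.23651452 -0.75664359 -4.82408477] [ 0.66837514 -0.0313459   0.04811527]
```

View pics/s13.png

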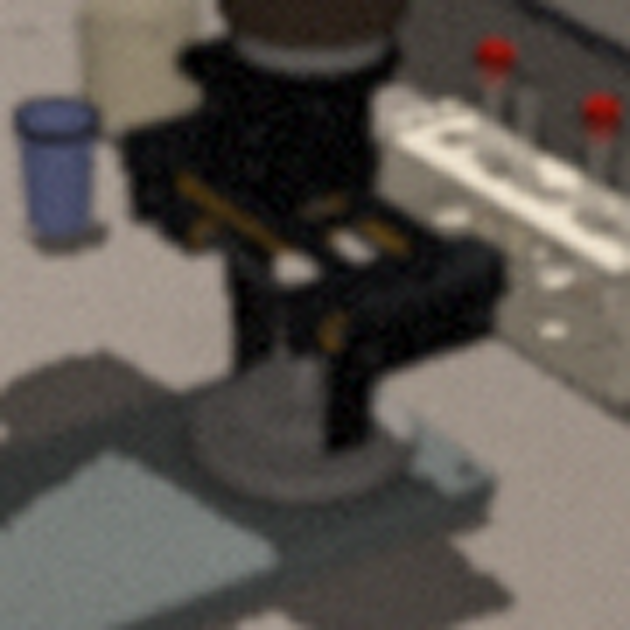

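>>> send_rows(series=[{"delta_pos": [0,-0.12,0],"angular": [0,0,0],"gripper": -1},{"delta_pos": [0,0,0.12],"angular": [0,0,0],"gripper": -1},{"delta_pos": [0,0,0.08],"angular": [0,0,0],"gripper": -1},{"delta_pos": [0,0,0],"angular": [0,0,0],"gripper": -1}])

```text
clock: 18.65
ee_pos: [0.6684, -0.0314, 0.0461]
tcp_rot: [0.722, -0.691, 0.001, -0.001]
wrist_force: [3.2, 0.2, -2.1]
grip_width: 0.7
```

>>> send_rows(series=[{"delta_pos": [0,0,0.06],"angular": [0,0,0],"gripper": -1},{"delta_pos": [0,0,0],"angular": [0,0,0],"gripper": -1}])

```text
clock: 18.82
ee_pos: [0.6684, -0.0314, 0.0456]
tcp_rot: [0.722, -0.691, 0.001, -0.001]
wrist_force: [3.4, 0.5, -1.5]
grip_width: 0.699
```

>>> send_rows(series=[{"delta_pos": [0,0,0.05],"angular": [0,0,0],"gripper": -1},{"delta_pos": [0,0,0.05],"angular": [0,0,0],"gripper": -1},{"delta_pos": [0,0,0],"angular": [0,0,0],"gripper": -1}])

```text
clock: 19.07
ee_pos: [0.6685, -0.0314, 0.0454]
tcp_rot: [0.723, -0.691, 0.001, -0.001]
wrist_force: [2.8, -0.2, 4.5]
grip_width: 0.704
```

>>> send_rows(series=[{"delta_pos": [0,0,0],"angular": [0,0,0],"gripper": 0.6},{"delta_pos": [0,0,0],"angular": [0,0,0],"gripper": 0.7},{"delta_pos": [0,0,0],"angular": [0,0,0],"gripper": 0.8},{"delta_pos": [0,0,0],"angular": [0,0,0],"gripper": 0.8}])

```text
clock: 19.4
ee_pos: [0.6669, -0.0315, 0.044]
tcp_rot: [0.722, -0.691, -0.0, 0.0]
wrist_force: [-0.2, -0.1, 5.1]
grip_width: 0.875
```

>>> send_rows(series=[{"delta_pos": [0,0,-1.0],"angular": [0,0,0],"gripper": 0.8},{"delta_pos": [0,0,-3.0],"angular": [0,0,0],"gripper": 0.8},{"delta_pos": [0,0,-4.0],"angular": [0,0,0],"gripper": 0.8},{"delta_pos": [0,0,-4.0],"angular": [0,0,0],"gripper": 0.8}])

```text
clock: 19.73
ee_pos: [0.6656, -0.0322, 0.1635]
tcp_rot: [0.722, -0.692, -0.002, 0.002]
wrist_force: [1.0, -0.1, 0.4]
grip_width: 0.9
```

>>> send_rows(series=[{"delta_pos": [0,4.0,0],"angular": [0,0,0],"gripper": 0.8},{"delta_pos": [0,4.0,0],"angular": [0,0,0],"gripper": 0.8},{"delta_pos": [0,4.0,0],"angular": [0,0,0],"gripper": 0.8},{"delta_pos": [0,2.0,0],"angular": [0,0,0],"gripper": 0.8},{"delta_pos": [0,0,0],"angular": [0,0,0],"gripper": 0.8}])

```text
clock: 20.15
ee_pos: [0.522, -0.0386, 0.1639]
tcp_rot: [0.722, -0.692, -0.002, 0.001]
wrist_force: [-1.2, 0.3, -0.6]
grip_width: 0.9
```

>>> send_rows(series=[{"delta_pos": [0,0,0],"angular": [0,0,0],"gripper": 0.8},{"delta_pos": [0,0,0],"angular": [0,0,0],"gripper": 0.8}])

```text
clock: 20.32
ee_pos: [0.5282, -0.0378, 0.1641]
tcp_rot: [0.722, -0.692, 0.0, -0.0]
wrist_force: [1.0, 0.4, 0.2]
grip_width: 0.902
```

Run:
```python
from h import *
p=read_camera("wrist");print(sense()["wrist_force"],sense()["ee_pos"])
save(p,"w14.png",s=1.5)
ortho(p,"o14.png",.61,.73,-.09,.03,.048,5000)
ortho(p,"o15.png",.61,.73,-.09,.03,.036,5000)
q=read_camera("side");save(q,"s14.png",(220,130,360,240),5)
for c in (q,read_camera("scene")):
  for t in ("cup_center","funnel_center"):
    for r in search_frame(c,t)[:2]: print(t,r["conf"],r["point"],np.round(world(c,*r["point"]),3))
```

```text
[-0.63523903 -0.41817035  0.15790248] [ 0.52857392 -0.03768054  0.16390525]
funnel_center 0.71 [348.1, 234.6] [ 0.713 -0.292  0.018]
cup_center 0.74 [184.5, 152.6] [0.673 0.242 0.057]
funnel_center 0.67 [326.3, 196.1] [ 0.705 -0.281  0.022]
```

View pics/o14.png

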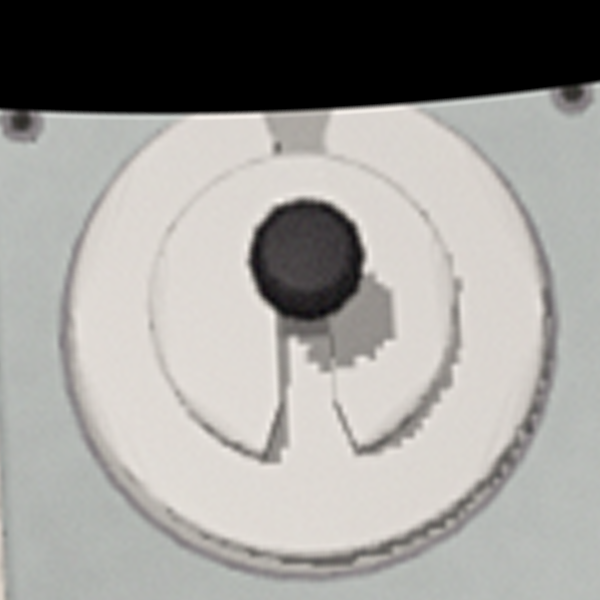

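View pics/o15.png

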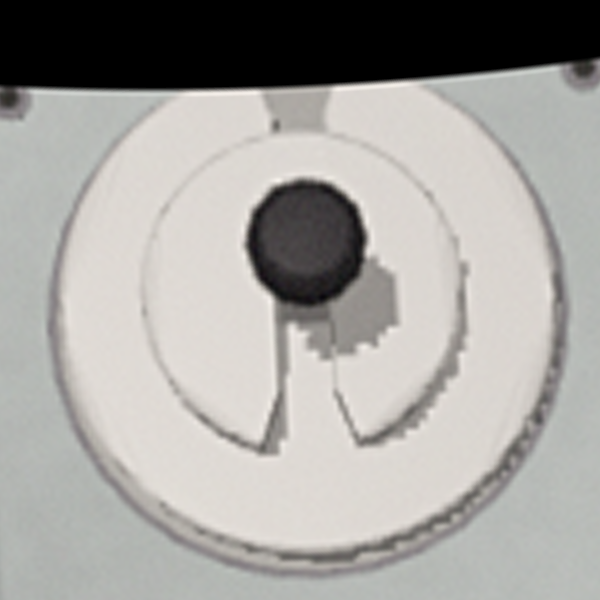

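View pics/s14.png

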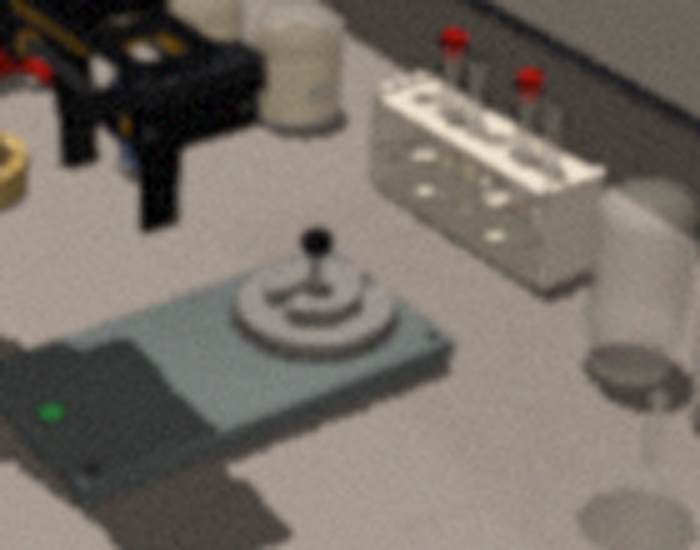

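Run:
```python
from h import *
q=read_camera("scene");save(q,"c15.png",(150,110,370,290),3.5)
p=read_camera("wrist");ortho(p,"o16.png",.61,.73,-.09,.03,.024,5000)
```

```text
(no output)
```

View pics/c15.png

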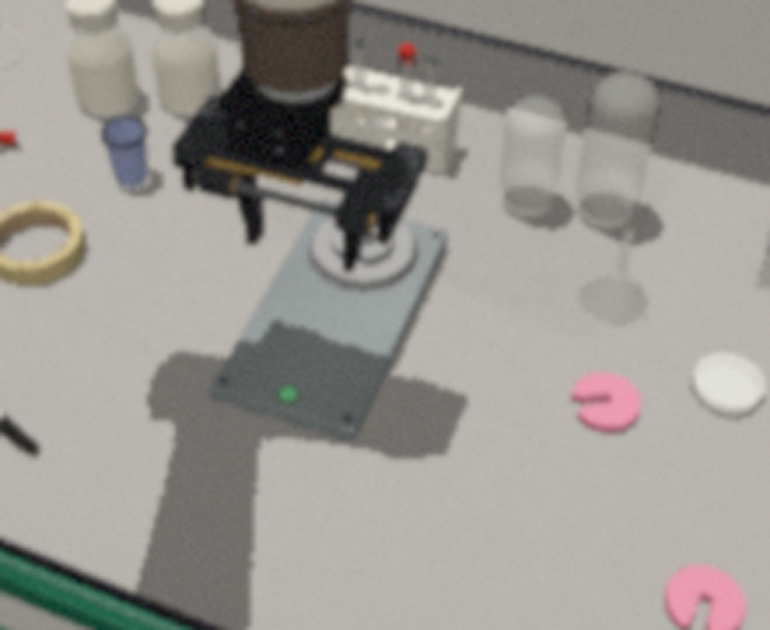

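View pics/o16.png

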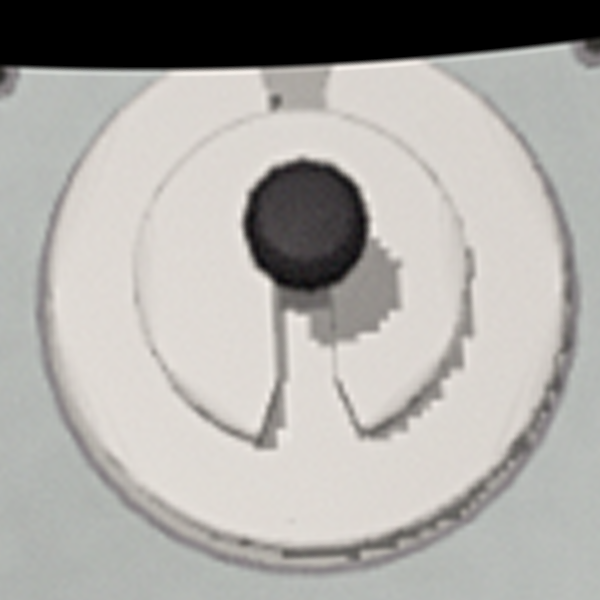

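```bash
python3 -c "
from h import *
print(sense()['clock']);print(sign_off())"
```

```text
20.7667
the job is handed in; nothing more can be done
None
```

The weight stand is loaded as asked and the job was handed in at about 20.8 s.

- **Large weight:** I pushed it along the stand with the half-open fingers until it stopped on the pin, at about 9 N. Its centre now measures (0.670, −0.031) m, which matches the pan centre to within 1 mm. Its slot opens away from the robot.
- **Small weight:** I took the steel one rather than the pink look-alikes and turned it round. I then brought it in under the knob from the far side until it stopped on the pin, at about 5 N, and lowered it flat onto the large one. Its slot opens toward the robot, opposite the large one's.

**Last checks:**
- **Stack:** The small weight's centre measured about 1 mm from the large one's, toward the robot. That is within the 2 mm camera accuracy, and the stop on the pin says it is home. I judged flatness from the picture and the contact force only.
- **Cup:** It stands upright in the last scene picture and looks unmoved. The network's position for it came out about 1 cm from the first reading. The side-camera network did not find it because the gripper was in the way.
- **Funnel:** It still stands, within about 6 mm of the first reading in both views.
- **Robot:** The arm was clear of everything, with no more than about 1 N at the wrist.

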